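# Square up a copper plate on the vacuum chuck

## Robot

A 6-joint arm with a two-finger parallel gripper is mounted at the origin on the work surface. World frame = base frame: x ahead of the robot, y to its left, z up, the work surface at z = 0. Lengths are in mm, angles in rad, forces in N, time in s.
With the tool pointing down it reaches from about 225 to 725 mm from the base axis. Payload 3.1 kg.
Tool frame: the origin (TCP) lies on the front face of the gripper's body, between the roots of the fingers; the fingertips stand 73 mm ahead of it and the grasp point (between the pads) lies 54 mm ahead of it; y points along the fingers, z is the direction in which the jaws open and shut, and the axes are right-handed (so a half turn about y gives the same grasp; the last joint's range is limited). The gripper opens to 85 mm and grips with 20 to 120 N. Pads are 22 mm wide; open, the fingers measure 114 mm over their backs; the gripper's body (76 mm by 85 mm) begins 54 mm behind the grasp point. The pads swing forward as they close: fully open they stand 13 mm farther back than shut.
Start: joints at [1.083, 0.048, 0.099, 1.622, 0, 1.443], TCP at [184.852, 491.373, 303.912] pointing down, gripper open.
Joint ranges: [-2.91, 2.91], [-0.99, 1.94], [-1.21, 1.42], [-2.12, 2.29], [-1.49, 1.47], [-3.14, 3.14]. Speed limits (rad/s): [2.79, 2.79, 3.14, 3.14, 3.14, 3.14].

## Interface

Orientations are given as a rotation vector (axis times angle).
In Python, from workcell import bot gives the robot as it stands.
- The arm moves only by the tool jog_arm, never from a script. Its argument "rows" is a list of rows, each a list of 3 entries, a list of its own where there are three numbers: the closure, from 0 (fully open) to 1 (shut), then the shift along the tool's x, y, z normalised to -1 to 1, where 1 is 1000 mm, then the turn, a rotation vector about the tool's x, y, z normalised to -1 to 1, where 1 is 90 degrees. A call has 1 to 8 rows; each row is the pose to reach, as a shift and turn from the pose commanded when the call began, along the tool's axes at that moment; what a row does not reach only later rows make up. A row lasts 1/10 s, in which the tool goes at most 50 mm and 8.59 degrees, less where a joint would pass 70% of its speed; a pose out of reach is approached as far as the arm can. A call with a number of a shift or a turn outside -1 to 1 is refused whole. A call with a gripper value outside its range is refused whole. The fingers move at their own pace and stop on an object; "newtons" is the grip in N (left out, the last holds). Time passes only in rows, so rows that repeat a pose let the fingers close. It gives the time, the measured TCP pose, the force and the opening at its end, in the units of the state.
- bot.sense(): the state, without advancing time (a new reading comes with each control period).
- bot.capture(name): name is "scene" or "top"; returns a dict with "color" (400x640x3 uint8, red, green, blue), "camera_matrix" (3x3 intrinsics, pixels), "k1" (the pictures are not rectified: a ray, as slopes to the right and down, at radius r is drawn at 1 + k1 r^2 times it, then the intrinsics apply), "extrinsics" (4x4, takes a point from world to camera coordinates). Camera axes: x right, y up, looking along -z (the intrinsics and any distortion apply to the point x, -y, -z); pixel columns grow to the right and rows downward; lengths in mm; the calibration is good to about 2 mm. A picture is of the moment at which its call begins. There is no depth.
- bot.hand_in(): hands the job in, once; it reports no verdict.
The state is a dict: "time": time; "q": joint angles; "joint_vel": joint speeds; "effort": joint torques, N m; "position": TCP position; "ee_rot": TCP orientation; "contact_force": force on the tool from outside, world axes, zero at the start; "ft_torque": the same for the moment, N m; "grip_width": opening from 0.0 (shut) to 1.0 (fully open).
Only numpy, scipy, OpenCV 4.12 (cv2) and the standard library are available. Lean on these libraries where they do the work, as an engineer would, in place of code of your own. Each camera call takes 0.05 s, during which the arm holds its last target.

## Task

The copper plate on the vacuum chuck was clamped askew: pull the valve's black knob out until it clicks, so that the suction lets go, nudge the plate with the pusher until its edges lie flat against both steel fences in their corner, then push the knob fully home again to clamp it there and have the pusher standing back in its bay of the blue tray. Never touch the plate with the gripper (finger marks spoil the weld), never shift or leave it off the fences with the knob pushed in, and leave the brass gauge on the chuck and the other things around where they are.

Things in the scene. Friction and masses are not known exactly. Their poses are not given: they have to be found in the camera images.
- knob_head (a point): centre of the head of the valve's black push-pull knob, 55 mm above the table: head 34 mm across, 16 mm thick along its level axis, red disc on its face. The point's own x axis points into the valve: pulling goes along its -x. Pushed in, 16 mm is free between the head's back and the valve's nose, bridged by a shank 10 mm thick; it carries a yellow band that shows when the knob is out
- valve_knob (a joint): how far the knob is pulled out, m: 0 fully home (suction on), 0.016 out at its detent (suction off). It snaps to the nearer end, save close to half-way; breaking it out of either end takes about 6 N along its axis, its stops are firm
- corner (a point): inner corner of the two steel fences on the chuck, 4 mm above the chuck's top face (mid-height of a plate lying there, 39 mm above the table). Its x axis points square to the far fence, y square to the side fence: the fence faces lie at x = 0 and y = 0 of this frame, the free surface stretches 205 mm to -x and 185 mm to -y. Fences are 14 mm thick and 16 mm high
- plate_center (a point): centre of the copper plate, 80 (its x) x 60 (its y) x 8 mm, 0.24 to 0.45 kg, lying flat on the chuck with its long side within 20 degrees of the corner's x axis; two dark holes along x. Home in the corner its centre is at x = -40, y = -30 mm in the corner's frame
- pusher_grip (a point): point on the axis of the pusher's handle, 55 mm above the pusher's underside and 35 mm below its top. The pusher (0.15 kg) is an upright green handle, 22 x 22 mm square, on a white nylon foot 36 x 36 mm and 12 mm high; handle and foot share the point's x and y axes, z is up. It stands on its foot in its bay of the blue tray
- pusher_bay (a point): centre of the floor of the pusher's bay in the blue tray; the bay is 79 mm along the point's x and 82 mm along its y, floor 4 mm above the table, walls 16 mm above the table. Put the pusher back standing here
- gauge_center (a point): bystander: centre of a brass focus gauge standing on the chuck, 28 mm across at its foot, 45 mm high; it often stands in the way of a plate pushed straight at the far fence and must not be moved
- nozzle_center (a point): bystander: centre of a copper nozzle tip, 24 mm across, 28 mm high, standing in the tray's other bay
- hexset_center (a point): bystander: centre of the handle of a blue hex-key set lying beside the valve, handle 110 x 30 x 20 mm, keys out to 105 mm along its x
- pliers_center (a point): bystander: pliers with orange handles lying flat on the table on the robot's side of the chuck, 182 x 56 x 14 mm
- valve: the fixed hand valve; origin under its middle; its x axis is the knob's, the knob sticks out at -x (head at x = -56 mm when in). Brass nose to x = -32, aluminium block x = -20 to 40, 70 wide, 70 high, brass fittings to 65 mm either side; dial gauge on top from x = 14 mm, up to 114 high; steel base 8 high from x = -50 to 70 mm. It stands left or right of the chuck, the tray opposite
- chuck: the dark grey vacuum chuck, fixed, 220 (x) x 200 (y) mm, top face 35 mm above the table; origin under its middle, axes as the corner's; two low clamp toes (10 mm high) at its -y edge. With the knob in, suction holds the plate fast (it also stands 0.4 mm higher); with the knob out the plate slides freely
- nozzle_stand: fixed obstacle: magnetic stand about 90 mm beyond the chuck's far fence, origin under its middle: black base 50 x 60 x 55 mm, thin post and clamp to 163 mm above the table, an arm at 150 mm reaching 80 mm to its +x, away from the work, with a copper nozzle hanging at its end down to 105 mm
Not all that is in view belongs to the job. Leave any green or purple look-alike of the valve alone.

How it is judged (in metres and radians):
On the way, in this order (a step that is already met when the one before it is completed fails the run):
1. the knob is out at its detent (value of joint valve_knob above 0.0135 m), for 0.2 s.
2. with the knob out, the plate lies in the corner, against both fences (value of joint valve_knob above 0.0135 m and x of plate_center in the frame of corner above -0.0418 m and y of plate_center in the frame of corner above -0.0318 m and angle between the x axis of plate_center and the x axis of corner, either way round below 0.03 rad), for 0.2 s.
At the end, for the whole second after the job is handed in: the knob is fully in (within 1.5 mm), the plate lies flat on the chuck with its edges within about 1.8 mm of both fences and square to them within 0.03 rad, and the pusher stands upright on the floor of its bay (value of joint valve_knob below 0.0015 m and x of plate_center in the frame of corner above -0.0418 m and y of plate_center in the frame of corner above -0.0318 m and z of plate_center in the frame of corner below 0.003 m and angle between the x axis of plate_center and the x axis of corner, either way round below 0.03 rad and x of pusher_grip in the frame of pusher_bay between -0.03 and 0.03 m and y of pusher_grip in the frame of pusher_bay between -0.03 and 0.03 m and z of pusher_grip in the frame of pusher_bay below 0.059 m and angle between pusher_grip's own z axis and vertical below 0.1 rad); the robot touches nothing.
It fails at once if the plate was shifted, or left off the fences, with the suction on (knob pushed in) (value of joint valve_knob below 0.004 m and distance of plate_center from where it was at the start of the episode above 0.005 m and (x of plate_center in the frame of corner below -0.043 m or y of plate_center in the frame of corner below -0.033 m)).
It fails at once if the gripper touched the plate (contact force between any of the fingers, the arm and plate above 0.5 N).
It fails at once if the plate was tipped up or lifted (angle between plate_center's own z axis and vertical above 0.15 rad or z of plate_center in the frame of corner above 0.012 m).
It fails at once if the brass gauge was moved (distance of gauge_center from where it was at the start of the episode above 0.005 m).
It fails at once if another bystander was moved (distance of any of nozzle_center, hexset_center, pliers_center from where it was at the start of the episode above 0.012 m).
It also fails if it takes over 70 s, if anything falls off the work surface, if the arm or the gripper's body presses on something with over 40 N, if the wrist force passes 120 N, or if a joint passes its speed limit or range.

## Working session

There is one attempt and no reset: what is moved stays moved. The work goes in short steps, Python scripts to look and compute and a tool call to move; the robot and the scene stay as the last step left them, time stands still between calls to the robot, and variables do not carry over. Pictures are saved under pics/ and viewed, and the job is handed in when it is done.

Besides the shell and the picture viewer there is one more tool, called after "Request:" as name(argument=value, ...) on one line, values as JSON. jog_arm: Moves the arm, as the interface text tells. Scaled input: -1 to 1 covers 1000 mm each way for a shift and 90 degrees each way for a turn. Its arguments: {"type":"object","properties":{"rows":{"type":"array"},"newtons":{"type":"number"}},"required":["rows"]}

```bash
mkdir -p pics; ls; python3 - <<'E'
from workcell import bot
import cv2,numpy as np
print(bot.sense())
for n in("scene","top"):
    c=bot.capture(n); cv2.imwrite(f"pics/{n}0.png",c["color"][:,:,::-1]); print(n,c["camera_matrix"],c["k1"],c["extrinsics"])
E
```

```text
pics
{'time': 0.0, 'q': array([1.08318152e+00, 4.87665525e-02, 9.75746884e-02, 1.62200958e+00,
       1.55889001e-06, 1.44300532e+00]), 'joint_vel': array([-0.00234268, -0.00134729, -0.00086847,  0.00026   ,  0.00126831,
       -0.00050733]), 'effort': array([ 3.68951405e-04, -3.38782167e+01,  3.20016289e+01,  2.01292435e-02,
       -6.30653290e-05,  1.58020178e-06]), 'position': array([184.65226971, 490.97573352, 302.69714308]), 'ee_rot': array([-1.55459195,  0.28299396, -0.28184195]), 'contact_force': array([0.18627833, 0.00676207, 0.58540008]), 'ft_torque': array([0.00611518, 0.02540484, 0.00027684]), 'grip_width': 1.0012579278154692}
scene [[451.04246872   0.         309.89549119]
 [  0.         451.04246872 199.77267022]
 [  0.           0.           1.        ]] -0.048519785829522696 [[ 6.59809600e-01  7.51274788e-01 -1.54105143e-02 -3.90203290e+02]
 [-4.18118866e-01  3.84099995e-01  8.23191234e-01  1.55124601e+02]
 [ 6.24361999e-01 -5.36706052e-01  5.67555026e-01 -1.50910370e+03]
 [ 0.00000000e+00  0.00000000e+00  0.00000000e+00  1.00000000e+00]]
top [[368.57273018   0.         322.0232641 ]
 [  0.         368.57273018 202.11697789]
 [  0.           0.           1.        ]] -0.07993826459875053 [[ 2.10571978e-02 -9.99633673e-01  1.70033847e-02  2.36135708e+01]
 [ 9.98290579e-01  2.19502719e-02  5.41673768e-02 -5.50073306e+02]
 [-5.45207627e-02  1.58337056e-02  9.98387089e-01 -1.00519450e+03]
 [ 0.00000000e+00  0.00000000e+00  0.00000000e+00  1.00000000e+00]]
```

View pics/scene0.png

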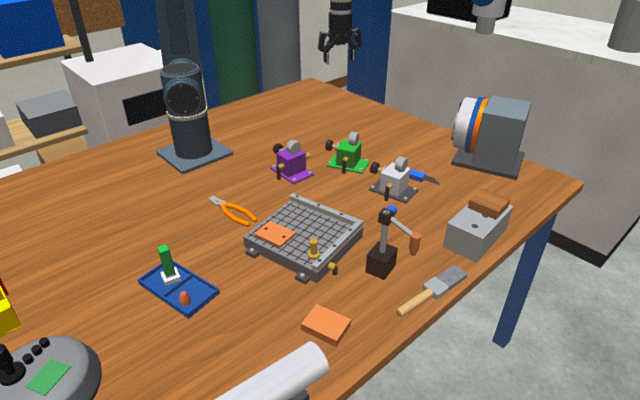

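View pics/top0.png

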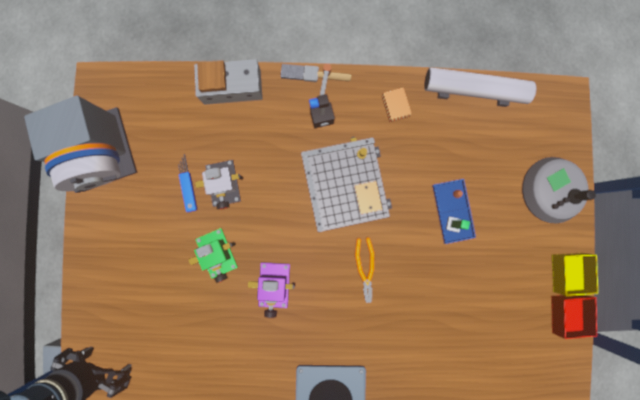

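The scene shows the grey valve (top 218,185; scene 395,178) with the green (213,255) and purple (271,287) look-alikes. The chuck is at (345,185), the plate at (368,198) and the pusher in the blue tray at (458,225). A copper block at (397,103) is off the chuck.

```bash
cat > h.py <<'E'
import numpy as np,cv2
from workcell import bot
def cap(n): return bot.capture(n)
def ray(c,u,v):
    K=c["camera_matrix"];E=np.array(c["extrinsics"]);k=c["k1"]
    xd=np.array([(u-K[0,2])/K[0,0],(v-K[1,2])/K[1,1]]);p=xd.copy()
    for _ in range(20): p=xd/(1+k*(p@p))
    R=E[:3,:3];return -R.T@E[:3,3],R.T@np.array([p[0],-p[1],-1.])
def onz(c,u,v,z):
    o,d=ray(c,u,v);return (o+d*(z-o[2])/d[2])[:2]
def proj(c,P):
    E=np.array(c["extrinsics"]);p=E[:3,:3]@np.asarray(P,float)+E[:3,3]
    s=np.array([p[0]/-p[2],-p[1]/-p[2]]);s=s*(1+c["k1"]*(s@s));K=c["camera_matrix"]
    return np.array([K[0,0]*s[0]+K[0,2],K[1,1]*s[1]+K[1,2]])
def tri(c1,p1,c2,p2):
    o1,d1=ray(c1,*p1);o2,d2=ray(c2,*p2)
    A=np.stack([d1,-d2],1);t=np.linalg.lstsq(A,o2-o1,rcond=None)[0]
    a=o1+d1*t[0];b=o2+d2*t[1];return (a+b)/2,np.linalg.norm(a-b)
def crop(c,u0,v0,w,h,s,name):
    im=c["color"][v0:v0+h,u0:u0+w,::-1];cv2.imwrite("pics/"+name,cv2.resize(im,None,fx=s,fy=s,interpolation=cv2.INTER_CUBIC))
E
python3 - <<'E'
from h import *
t=cap("top");s=cap("scene")
crop(t,180,130,90,90,6,"tv.png");crop(t,290,125,120,115,6,"tc.png");crop(t,425,170,60,80,7,"tt.png")
crop(s,360,145,90,65,8,"sv.png");crop(s,235,185,150,105,5,"sc.png");crop(s,130,235,100,90,6,"st.png")
E
```

```text
(no output)
```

View pics/tv.png

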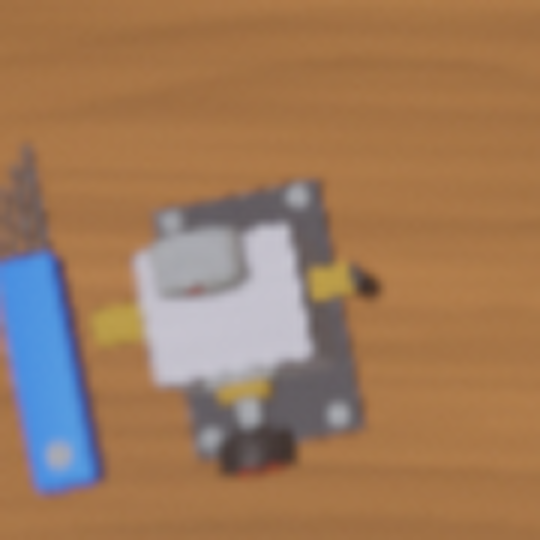

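View pics/tc.png

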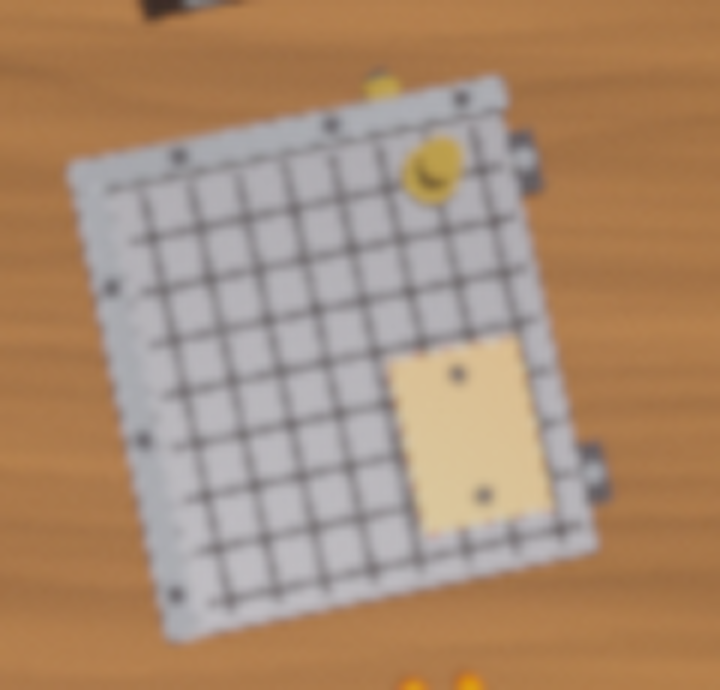

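View pics/tt.png

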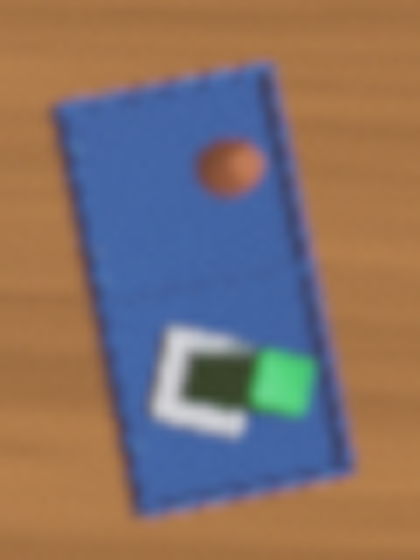

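View pics/sv.png

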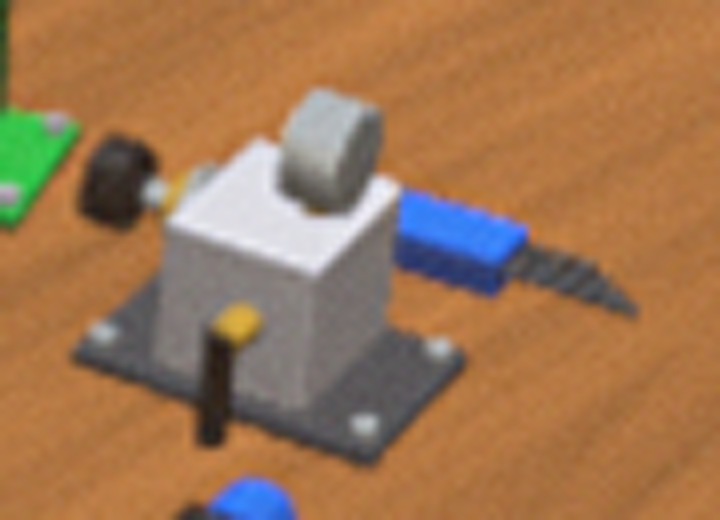

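View pics/sc.png

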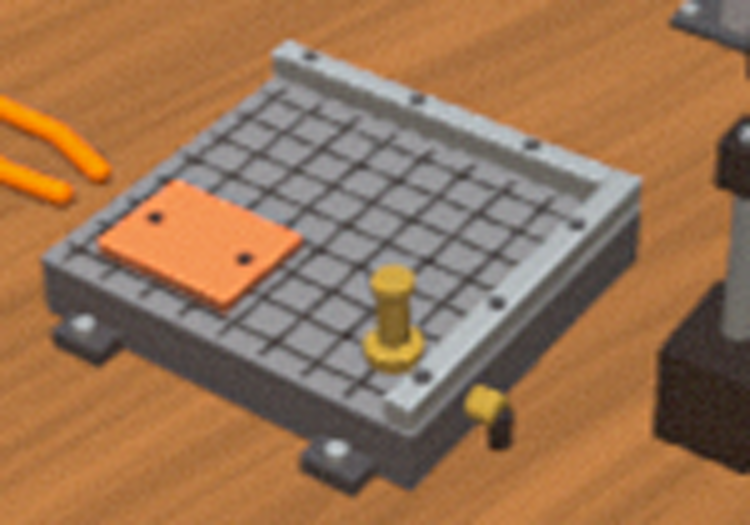

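View pics/st.png

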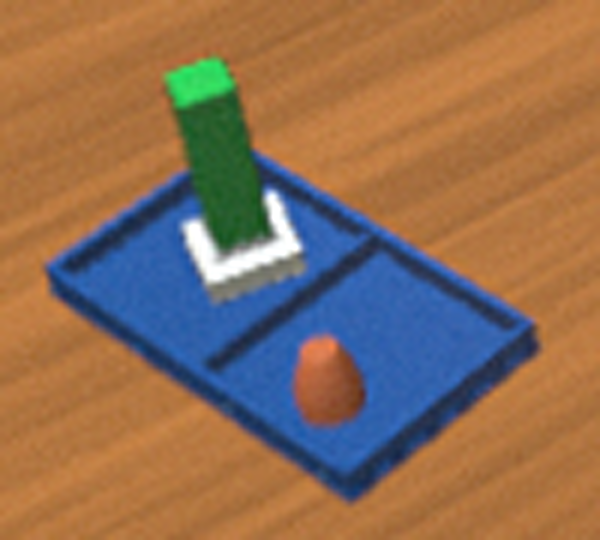

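```bash
python3 - <<'E'
from h import *
t=cap("top");s=cap("scene")
def m(U,V,sc,u0,v0): return ((U+.5)/sc-.5+u0,(V+.5)/sc-.5+v0)
T=lambda U,V,z: onz(t,*m(U,V,6,180,130),z)
def ang(a,b): d=b-a; return np.degrees(np.arctan2(d[1],d[0])),np.linalg.norm(d)
b=[T(*p,8) for p in [(156,213),(318,180),(365,425),(203,460)]]
print("base",np.round(b,1),np.mean(b,0)); print(ang(b[3],b[0]),ang(b[2],b[1]),ang(b[1],b[0]),ang(b[2],b[3]))
k=[T(*p,70) for p in [(136,258),(290,225),(312,355),(158,385)]];print("block",np.round(k,1),np.mean(k,0),ang(k[3],k[0]),ang(k[2],k[1]),ang(k[1],k[0]))
print("knob top", T(258,450,62),T(258,450,55), tri(t,m(258,448,6,180,130),s,m(118,180,8,360,145)))
C=lambda U,V,z: onz(t,*m(U,V,6,290,125),z)
c=[C(*p,51) for p in [(68,170),(502,76)]]+[C(175,642,51)]
print("chuck fence outer", c,ang(c[1],c[0]),ang(c[2],c[0]))
print("corner inner top",C(105,188,51), "inner end far",C(505,107,51),"inner end side", C(212,603,35))
p=[C(*q,43) for q in [(387,360),(517,335),(552,510),(425,535)]];print("plate",np.round(p,1),np.mean(p,0),ang(p[3],p[0]),ang(p[2],p[1]),ang(p[1],p[0]))
P=[onz(s,*m(*q,5,235,185),43) for q in [(178,181),(301,241),(226,305),(99,240)]];print("plate scene",np.round(P,1),np.mean(P,0),ang(P[0],P[1]),ang(P[3],P[2]),ang(P[3],P[0]))
print("gauge",onz(s,*m(392,347,5,235,185),41),C(429,175,41), onz(s,*m(392,280,5,235,185),80),C(440,157,80))
S=lambda U,V,z: onz(t,*m(U,V,7,425,170),z)
q=[S(*x,16) for x in [(52,105),(275,65),(354,470),(138,518)]];print("tray",np.round(q,1),ang(q[3],q[0]),ang(q[2],q[1]),ang(q[1],q[0]),ang(q[2],q[3]))
print("div",S(108,297,16),S(312,262,16))
h=[S(*x,94) for x in [(258,348),(318,360),(307,417),(248,405)]];print("handle",np.round(h,1),np.mean(h,0),ang(h[3],h[0]),ang(h[1],h[0]))
print("foot",[S(*x,16) for x in [(172,325),(152,418),(240,438)]])
H=[onz(s,*m(*x,6,130,235),94) for x in [(165,74),(220,58),(241,92),(183,110)]];print("handle scene",np.round(H,1),np.mean(H,0))
print("nozzle",S(225,180,10),"pliers",[onz(t,*x,10) for x in [(360,240),(373,240),(367,300)]])
print("stand",onz(t,322,112,55),onz(t,327,70,150))
E
```

```text
base [[646.8 364.8]
 [663.9 289. ]
 [549.5 262.8]
 [531.6 338. ]] [597.95916623 313.64576619]
(np.float64(13.081088023916045), np.float64(118.29968463371722)) (np.float64(12.880189564406173), np.float64(117.25892343920259)) (np.float64(102.65574249758403), np.float64(77.71291562943725)) (np.float64(103.42543206859246), np.float64(77.30102148516235))
block [[617.5 353.9]
 [633.4 286.2]
 [576.3 274.4]
 [561.7 341.8]] [597.22719737 314.06523559] (np.float64(12.214440383587192), np.float64(57.04383716820536)) (np.float64(11.717632063373667), np.float64(58.28450547382529)) (np.float64(103.235174890218), np.float64(69.52061442238868))
knob top [534.55896363 298.66639179] [534.85257812 300.44760321] (array([535.21227573, 299.09254257,  58.8198717 ]), np.float64(1.0777505597070178))
chuck fence outer [array([678.71971389,  95.58357168]), array([726.6395023 , -99.17396871]), array([468.84546224,  43.0694068 ])] (np.float64(103.82295637225646), np.float64(200.56621265178947)) (np.float64(14.04795991361224), np.float64(216.3444915376578))
corner inner top [670.9474825   78.80715075] inner end f
[... 1170 characters left out ...]
79.31903676]
handle [[ 508.5 -325.6]
 [ 504.5 -348.6]
 [ 483.3 -344.5]
 [ 487.3 -321.9]] [ 495.88844423 -335.15371311] (np.float64(-10.00563357831713), np.float64(21.47002319821595)) (np.float64(80.04948644304417), np.float64(23.33423401908219))
foot [array([ 518.25069632, -321.49468074]), array([ 480.95520729, -313.49911925]), array([ 473.55555786, -349.69757101])]
handle scene [[ 484.2 -343.6]
 [ 489.4 -324.5]
 [ 511.9 -327.6]
 [ 506.9 -347.6]] [ 498.07542218 -335.83037314]
nozzle [ 577.4457902  -345.54985266] pliers [array([446.78936145, -72.18518289]), array([ 447.45094762, -108.42937461]), array([281.44272082, -94.68621028])]
stand [791.45488654  41.29267325] [869.61101323  32.17404545]
```

```bash
cat >> h.py <<'E'
from scipy.spatial.transform import Rotation as Ro
def Rdown(jaw): # jaw yaw deg of tool z; tool y down
    a=np.radians(jaw);z=np.array([np.cos(a),np.sin(a),0]);y=np.array([0,0,-1.]);return np.stack([np.cross(y,z),y,z],1)
def go(x,y,z,jaw,ref=None):
    """grasp point target; prints normalised shift+turn from measured pose"""
    s=bot.sense();R=Ro.from_rotvec(s["ee_rot"]).as_matrix();p=np.array(s["position"])
    best=None
    for j in(jaw,jaw+180):
        Rt=Rdown(j);rv=Ro.from_matrix(R.T@Rt).as_rotvec()
        if best is None or np.linalg.norm(rv)<np.linalg.norm(best[1]): best=(Rt,rv,j)
    Rt,rv,j=best
    tcp=np.array([x,y,z])-54*Rt[:,1]
    d=R.T@(tcp-p)
    print("to",(x,y,z,j),"shift",np.round(d/1000,4),"turn",np.round(rv/(np.pi/2),4))
def st():
    s=bot.sense();R=Ro.from_rotvec(s["ee_rot"]).as_matrix();g=np.array(s["position"])+54*R[:,1]
    print("t%.2f grasp"%s["time"],np.round(g,1),"jaw %.1f tilt %.2f"%(np.degrees(np.arctan2(R[1,2],R[0,2])),np.degrees(np.arccos(-R[2,1]))),"F",np.round(s["contact_force"],1),"w %.3f"%s["grip_width"],"q",np.round(s["q"],2))
E
python3 - <<'E'
from h import *
st()
go(534-2,299,150,103); go(534-2,299,55,103)
E
```

```text
t0.30 grasp [184.8 491.2 249.5] jaw 69.4 tilt 0.04 F [-0.2 -0.   0.4] w 1.000 q [ 1.08  0.05  0.1   1.62 -0.    1.44]
to (532, 299, 150, 103) shift [ 0.3927  0.0995 -0.0576] turn [ 5.000e-04 -3.735e-01 -2.000e-04]
to (532, 299, 55, 103) shift [ 0.3927  0.1945 -0.0576] turn [ 5.000e-04 -3.735e-01 -2.000e-04]
```

Request:
jog_arm(rows=[[0,[0.393,0.03,-0.0576],[0,-0.373,0]],[0,[0.393,0.03,-0.0576],[0,-0.373,0]],[0,[0.393,0.03,-0.0576],[0,-0.373,0]],[0,[0.393,0.03,-0.0576],[0,-0.373,0]],[0,[0.393,0.03,-0.0576],[0,-0.373,0]],[0,[0.393,0.03,-0.0576],[0,-0.373,0]],[0,[0.393,0.03,-0.0576],[0,-0.373,0]],[0,[0.393,0.03,-0.0576],[0,-0.373,0]]], newtons=60)

```text
time: 1.1
position: [517.9, 306.8, 275.2]
ee_rot: [-1.563, -0.178, 0.177]
contact_force: [-0.1, 1.8, -0.2]
grip_width: 1.001
```

Request:
jog_arm(rows=[[0,[0,0,0],[0,0,0]],[0,[0,0,0],[0,0,0]],[0,[0,0,0],[0,0,0]]])

```text
time: 1.4
position: [515.6, 308.5, 275.4]
ee_rot: [-1.563, -0.177, 0.178]
contact_force: [-0.0, 0.8, 0.4]
grip_width: 1.002
```

```bash
python3 - <<'E'
from h import *
st();go(532,299,100,103)
go(532,299,55,103)
E
```

```text
t1.40 grasp [515.6 308.5 221.4] jaw 103.0 tilt 0.04 F [-0.   0.8  0.4] w 1.002 q [0.43 0.24 0.26 1.59 0.   0.2 ]
to (532, 299, 100, 103) shift [ 0.0139  0.1214 -0.013 ] turn [-0.0002 -0.0001 -0.0004]
to (532, 299, 55, 103) shift [ 0.0139  0.1664 -0.013 ] turn [-0.0002 -0.0001 -0.0004]
```

Request:
jog_arm(rows=[[0,[0.014,0.02,-0.013],[0,0,0]],[0,[0.014,0.06,-0.013],[0,0,0]],[0,[0.014,0.09,-0.013],[0,0,0]],[0,[0.014,0.11,-0.013],[0,0,0]],[0,[0.014,0.11,-0.013],[0,0,0]],[0,[0.014,0.11,-0.013],[0,0,0]]])

```text
time: 2.0
position: [531.8, 299.6, 166.0]
ee_rot: [-1.563, -0.179, 0.179]
contact_force: [0.0, -0.3, 0.5]
grip_width: 1.004
```

```bash
python3 - <<'E'
from h import *
st();go(532,299,55,103)
t=cap("top");s=cap("scene")
crop(t,170,130,110,100,6,"a1.png");crop(s,340,120,110,90,7,"a2.png")
E
```

```text
t2.00 grasp [531.8 299.6 112. ] jaw 103.1 tilt 0.01 F [ 0.  -0.3  0.5] w 1.004 q [0.4  0.28 0.09 1.38 0.   0.17]
to (532, 299, 55, 103) shift [ 0.      0.057  -0.0006] turn [-0.0001  0.0008  0.    ]
```

View pics/a1.png

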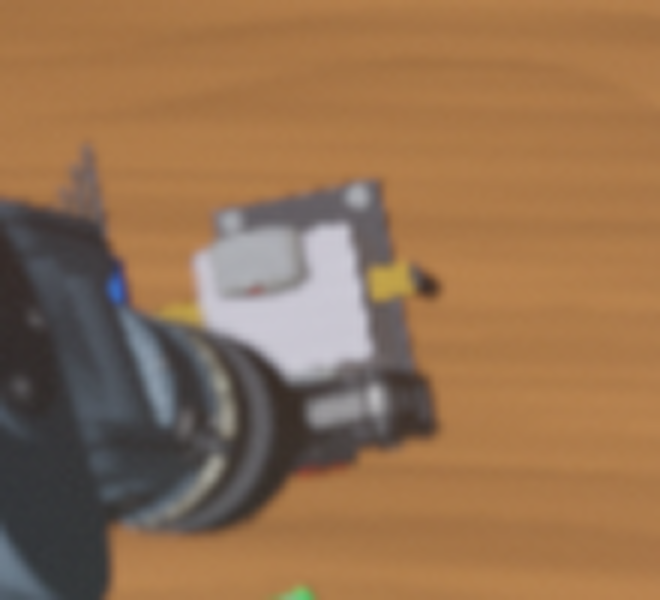

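View pics/a2.png

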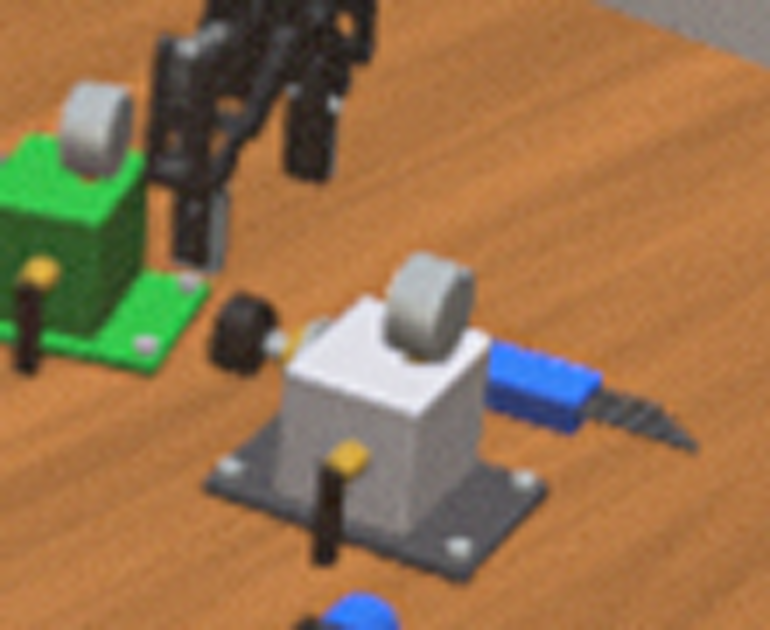

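The open fingers straddle the grey valve's knob (a2: head at 243,332, fingers at 200,220 and 310,140). The hex set is about 30 mm clear of the nearer finger, so I can descend.

Request:
jog_arm(rows=[[0,[0,0.03,-0.0006],[0,0,0]],[0,[0,0.057,-0.0006],[0,0,0]],[0,[0,0.057,-0.0006],[0,0,0]],[0,[0,0.057,-0.0006],[0,0,0]],[0.3,[0,0.057,-0.0006],[0,0,0]],[1,[0,0.057,-0.0006],[0,0,0]],[1,[0,0.057,-0.0006],[0,0,0]],[1,[0,0.057,-0.0006],[0,0,0]]], newtons=60)

```text
time: 2.9
position: [533.4, 299.4, 110.2]
ee_rot: [-1.559, -0.179, 0.176]
contact_force: [-1.3, 2.6, -0.1]
grip_width: 0.376
```

Request:
jog_arm(rows=[[1,[0,0,0],[0,0,0]],[1,[0,0,0],[0,0,0]],[1,[0,0,0],[0,0,0]],[1,[0,0,0],[0,0,0]]])

```text
time: 3.3
position: [533.4, 299.4, 110.1]
ee_rot: [-1.56, -0.179, 0.176]
contact_force: [-2.0, 3.2, 6.5]
grip_width: 0.378
```

```bash
python3 - <<'E'
from h import *
st()
t=cap("top");s=cap("scene")
crop(t,170,130,110,100,6,"a3.png");crop(s,340,120,110,90,7,"a4.png")
E
```

```text
t3.30 grasp [533.5 299.6  56.1] jaw 103.0 tilt 0.23 F [-2.   3.2  6.5] w 0.378 q [0.4  0.31 0.01 1.27 0.   0.17]
```

View pics/a4.png

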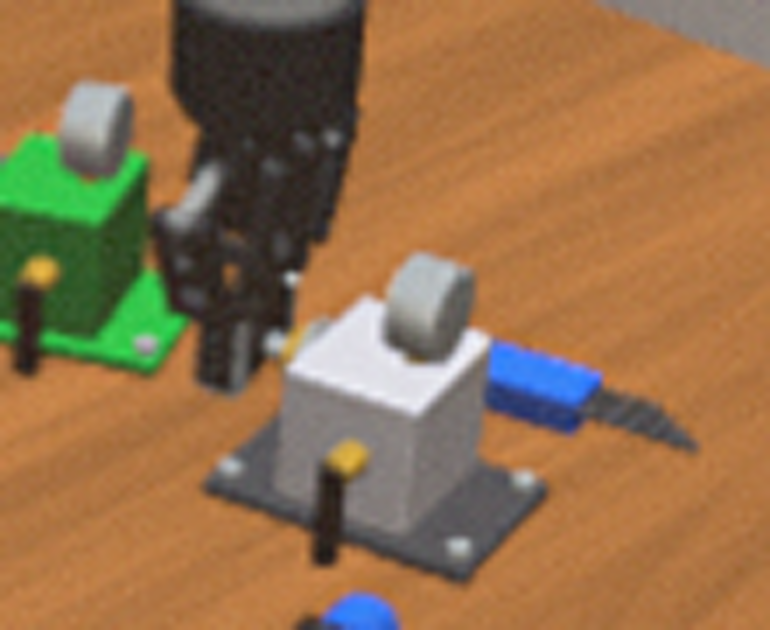

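Request:
jog_arm(rows=[[1,[-0.004,0,0],[0,0,0]],[1,[-0.008,0,0],[0,0,0]],[1,[-0.012,0,0],[0,0,0]],[1,[-0.016,0,0],[0,0,0]],[1,[-0.019,0,0],[0,0,0]],[1,[-0.019,0,0],[0,0,0]],[1,[-0.019,0,0],[0,0,0]]])

```text
time: 4.1
position: [517.3, 295.7, 110.2]
ee_rot: [-1.559, -0.184, 0.171]
contact_force: [4.3, 6.0, 1.1]
grip_width: 0.374
```

```bash
python3 - <<'E'
from h import *
st()
s=cap("scene")
crop(s,340,120,110,90,7,"a6.png")
E
```

```text
t4.10 grasp [517.7 296.   56.2] jaw 103.0 tilt 0.54 F [4.3 6.  1.1] w 0.374 q [ 0.41  0.27 -0.04  1.25  0.    0.18]
```

View pics/a6.png

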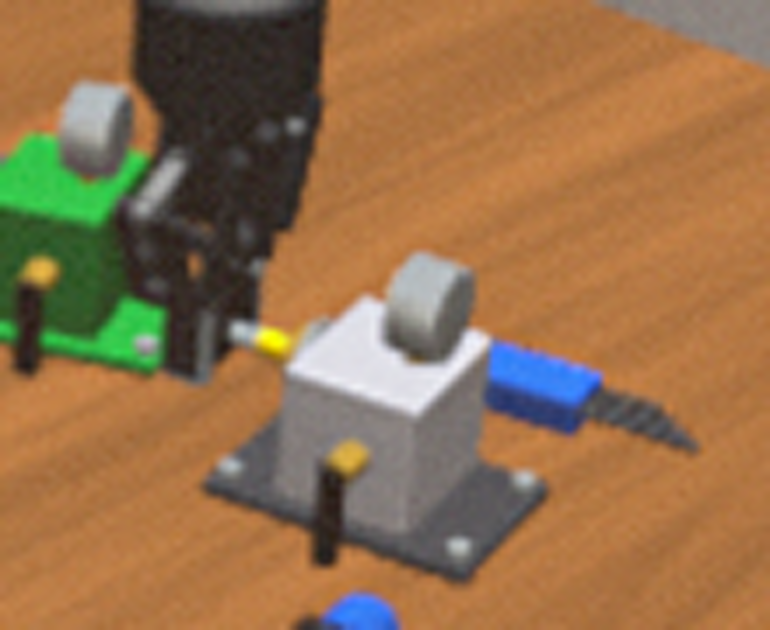

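The yellow band shows at a6 (270,342) and the head has moved 16.5 mm, so the knob is at its detent. I'll release and retreat.

Request:
jog_arm(rows=[[0.4,[0.002,0,0],[0,0,0]],[0,[0.002,0,0],[0,0,0]],[0,[0.002,0,0],[0,0,0]],[0,[0.002,0,0],[0,0,0]],[0,[0.002,-0.04,0],[0,0,0]],[0,[0.002,-0.08,0],[0,0,0]],[0,[0.002,-0.12,0],[0,0,0]],[0,[0.002,-0.15,0],[0,0,0]]])

```text
time: 4.95
position: [516.6, 294.0, 261.1]
ee_rot: [-1.563, -0.179, 0.176]
contact_force: [-0.3, -0.2, 0.0]
grip_width: 0.997
```

```bash
python3 - <<'E'
from h import *
st()
s=cap("scene");t=cap("top")
crop(s,340,120,110,90,7,"a8.png")
crop(t,425,170,60,80,7,"t8.png")
# pusher grip: top at 94
for j in (-10,80): go(497,-335.5,170,j);go(497,-335.5,59,j)
# foot check from scene and top: corners
def m(U,V,sc,u0,v0): return ((U+.5)/sc-.5+u0,(V+.5)/sc-.5+v0)
F=[onz(s,*m(*x,6,130,235),16) for x in [(182,228),(213,287),(302,254),(275,190)]];print(np.round(F,1),np.mean(F,0))
E
```

```text
t4.95 grasp [516.8 294.  207.1] jaw 102.9 tilt 0.13 F [-0.3 -0.2  0. ] w 0.997 q [ 0.4   0.22  0.21  1.55 -0.    0.18]
to (497, -335.5, 170, 170) shift [-0.1626  0.0382 -0.6095] turn [ 0.0031 -0.745   0.0063]
to (497, -335.5, 59, 170) shift [-0.1637  0.1492 -0.6097] turn [ 0.0031 -0.745   0.0063]
to (497, -335.5, 170, 80) shift [-0.1626  0.0382 -0.6095] turn [-0.0022  0.255   0.0063]
to (497, -335.5, 59, 80) shift [-0.1637  0.1492 -0.6097] turn [-0.0022  0.255   0.0063]
[[ 475.4 -350.2]
 [ 512.2 -355.7]
 [ 518.7 -322.7]
 [ 480.1 -313.7]] [ 496.58158372 -335.57420953]
```

View pics/a8.png

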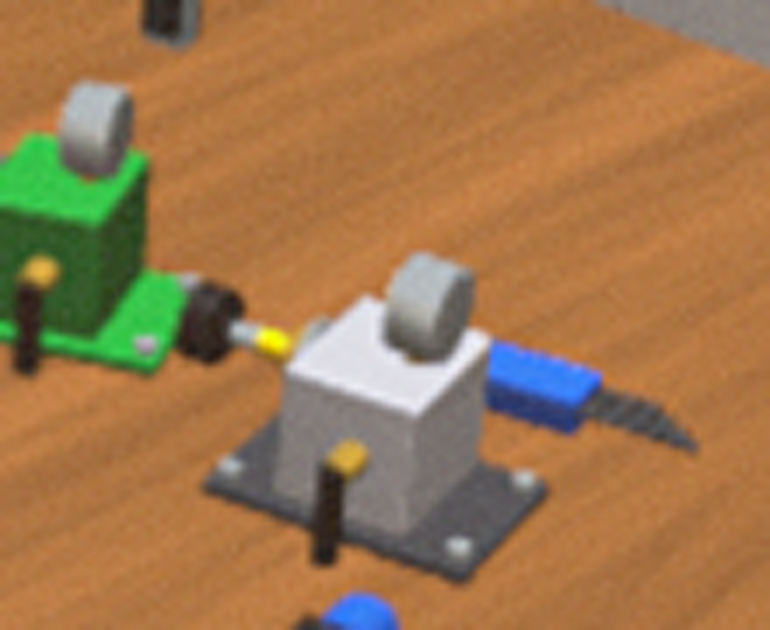

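The band still shows and the fingers are clear. Next is the pusher, at about (497, -335.5) with yaw 80 deg.

Request:
jog_arm(rows=[[0,[-0.163,0,-0.6095],[0,0.255,0]],[0,[-0.163,0,-0.6095],[0,0.255,0]],[0,[-0.163,0,-0.6095],[0,0.255,0]],[0,[-0.163,0,-0.6095],[0,0.255,0]],[0,[-0.163,0,-0.6095],[0,0.255,0]],[0,[-0.163,0,-0.6095],[0,0.255,0]],[0,[-0.163,0,-0.6095],[0,0.255,0]],[0,[-0.163,0,-0.6095],[0,0.255,0]]])

```text
time: 5.85
position: [501.2, -107.5, 257.0]
ee_rot: [-1.566, 0.138, -0.136]
contact_force: [1.1, 0.5, 0.2]
grip_width: 1.006
```

```bash
python3 - <<'E'
from h import *
st();go(497,-335.5,170,80)
E
```

```text
t5.85 grasp [ 501.1 -107.5  203. ] jaw 80.0 tilt 0.11 F [1.1 0.5 0.2] w 1.006 q [-0.34  0.01 -0.03  1.53 -0.   -0.17]
to (497, -335.5, 170, 80) shift [ 0.0355  0.0329 -0.2253] turn [-0.      0.     -0.0012]
```

Request:
jog_arm(rows=[[0,[0.0355,0.01,-0.2253],[0,0,-0.001]],[0,[0.0355,0.01,-0.2253],[0,0,-0.001]],[0,[0.0355,0.01,-0.2253],[0,0,-0.001]],[0,[0.0355,0.01,-0.2253],[0,0,-0.001]],[0,[0.0355,0.02,-0.2253],[0,0,-0.001]],[0,[0.0355,0.033,-0.2253],[0,0,-0.001]],[0,[0.0355,0.033,-0.2253],[0,0,-0.001]],[0,[0.0355,0.033,-0.2253],[0,0,-0.001]]])

```text
time: 6.65
position: [497.7, -332.2, 224.0]
ee_rot: [-1.564, 0.137, -0.135]
contact_force: [-0.7, -0.2, -0.5]
grip_width: 0.999
```

```bash
python3 - <<'E'
from h import *
st();go(497,-335.5,58,80)
t=cap("top");s=cap("scene");crop(t,425,160,70,90,6,"t9.png");crop(s,110,190,120,130,5,"s9.png")
E
```

```text
t6.65 grasp [ 497.6 -332.   170. ] jaw 80.1 tilt 0.13 F [-0.7 -0.2 -0.5] w 0.999 q [-0.7   0.24  0.15  1.49  0.   -0.53]
to (497, -335.5, 58, 80) shift [ 0.      0.112  -0.0036] turn [-0.0012  0.0007 -0.0007]
```

View pics/s9.png

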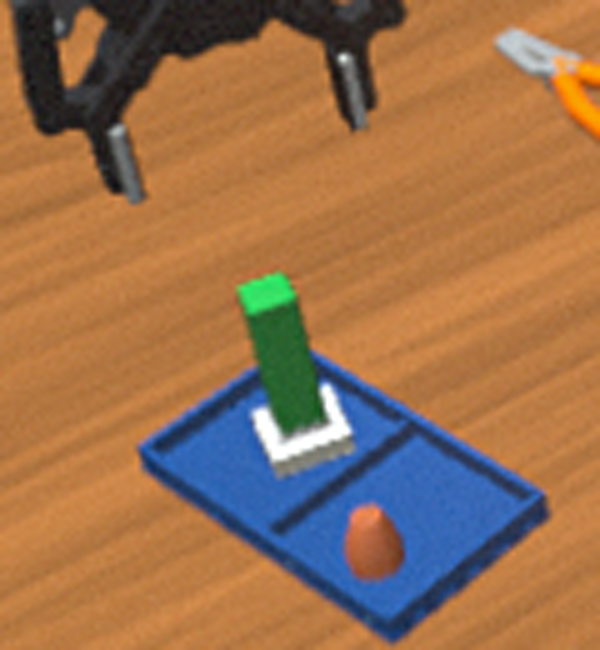

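Request:
jog_arm(rows=[[0,[0,0.03,-0.0036],[0,0,0]],[0,[0,0.07,-0.0036],[0,0,0]],[0,[0,0.1,-0.0036],[0,0,0]],[0,[0,0.112,-0.0036],[0,0,0]],[0,[0,0.112,-0.0036],[0,0,0]],[0,[0,0.112,-0.0036],[0,0,0]],[1,[0,0.112,-0.0036],[0,0,0]],[1,[0,0.112,-0.0036],[0,0,0]]], newtons=60)

```text
time: 7.55
position: [499.0, -338.1, 115.8]
ee_rot: [-1.569, 0.133, -0.141]
contact_force: [0.3, -0.2, 0.3]
grip_width: 0.69
```

Request:
jog_arm(rows=[[1,[0,0,0],[0,0,0]],[1,[0,0,0],[0,0,0]],[1,[0,0,0],[0,0,0]],[1,[0,0,0],[0,0,0]],[1,[0,0,0],[0,0,0]],[1,[0,0,0],[0,0,0]]])

```text
time: 8.15
position: [498.1, -337.6, 114.0]
ee_rot: [-1.568, 0.135, -0.139]
contact_force: [1.0, -0.7, 3.4]
grip_width: 0.25
```

```bash
python3 - <<'E'
from h import *
st()
s=cap("scene");crop(s,110,190,120,130,5,"s10.png")
E
```

```text
t8.15 grasp [ 498.2 -337.7   60. ] jaw 80.0 tilt 0.17 F [ 1.  -0.7  3.4] w 0.250 q [-0.71  0.28 -0.01  1.27  0.   -0.53]
```

View pics/s10.png

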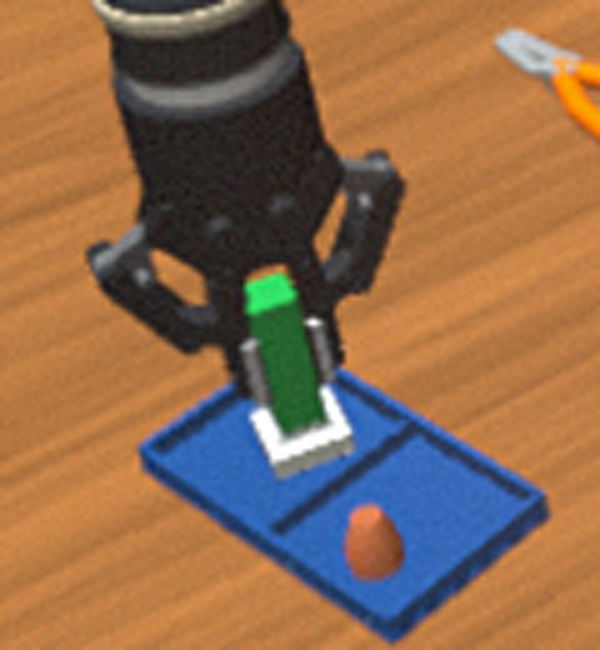

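```bash
python3 - <<'E'
from h import *
s=cap("scene");t=cap("top")
def m(U,V,sc,u0,v0): return ((U+.5)/sc-.5+u0,(V+.5)/sc-.5+v0)
for p in [(640,180),(287,40),(386,405),(411,413),(600,182)]: print(p,onz(s,*m(*p,5,235,185),51))
crop(s,340,205,30,35,20,"c1.png"); 
th=np.radians(13.9);R=np.array([[np.cos(th),-np.sin(th)],[np.sin(th),np.cos(th)]]);c=np.array([669.5,78.7])
for n,P in dict(plate=(564.3,-88),gauge=(682.3,-68.6)).items(): print(n,R.T@(np.array(P)-c))
for P in [(-142,-195),(-142,-78)]: print(P,c+R@np.array(P))
crop(t,290,125,120,115,6,"tc2.png")
E
```

```text
(640, 180) [680.70413284  94.76054377]
(287, 40) [467.41215689  45.86537758]
(386, 405) [ 717.17523895 -103.9326073 ]
(411, 413) [728.19864069 -99.27697249]
(600, 182) [668.58520778  79.13774395]
plate [-142.16538854 -136.54644741]
gauge [ -22.96041969 -146.06145668]
(-142, -195) [ 578.5027279  -144.70209594]
(-142, -78) [550.39604693 -31.12826759]
```

View pics/c1.png

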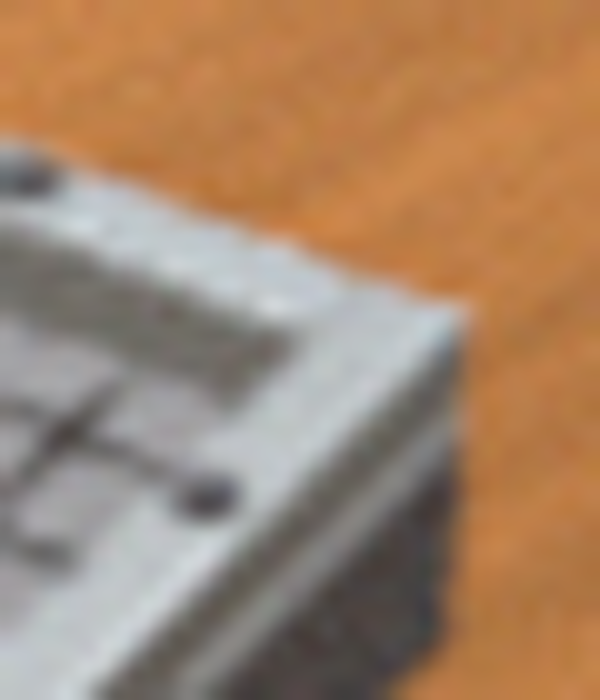

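Request:
jog_arm(rows=[[1,[0,-0.04,0],[0,0,0]],[1,[0,-0.08,0],[0,0,0]],[1,[0,-0.1,0],[0,0,0]],[1,[0,-0.1,0],[0,0,0]],[1,[0,-0.1,0],[0,0,0]]])

```text
time: 8.8
position: [497.1, -336.8, 211.6]
ee_rot: [-1.565, 0.137, -0.137]
contact_force: [0.2, -0.1, -1.6]
grip_width: 0.247
```

```bash
python3 - <<'E'
from h import *
st();go(578.5,-144.7,155,103.8)
E
```

```text
t8.80 grasp [ 497.1 -336.7  157.6] jaw 80.0 tilt 0.08 F [ 0.2 -0.1 -1.6] w 0.247 q [-0.71  0.24  0.13  1.46  0.   -0.53]
to (578.5, -144.7, 155, 103.8) shift [0.0468 0.0029 0.2033] turn [-9.000e-04 -2.644e-01 -1.000e-04]
```

Request:
jog_arm(rows=[[1,[0.0468,0,0.2033],[0,-0.264,0]],[1,[0.0468,0,0.2033],[0,-0.264,0]],[1,[0.0468,0,0.2033],[0,-0.264,0]],[1,[0.0468,0,0.2033],[0,-0.264,0]],[1,[0.0468,0,0.2033],[0,-0.264,0]],[1,[0.0468,0,0.2033],[0,-0.264,0]],[1,[0.0468,0,0.2033],[0,-0.264,0]],[1,[0.0468,0,0.2033],[0,-0.264,0]]])

```text
time: 9.6
position: [578.0, -146.4, 212.1]
ee_rot: [-1.563, -0.186, 0.188]
contact_force: [0.7, -0.9, -1.4]
grip_width: 0.255
```

```bash
python3 - <<'E'
from h import *
st();go(578.5,-144.7,93,103.8)
s=cap("scene");crop(s,215,150,150,110,5,"s11.png")
E
```

```text
t9.60 grasp [ 578.  -146.4  158.1] jaw 103.6 tilt 0.04 F [ 0.7 -0.9 -1.4] w 0.255 q [-0.36  0.23  0.12  1.46 -0.   -0.6 ]
to (578.5, -144.7, 93, 103.8) shift [0.0009 0.0651 0.0016] turn [-0.0001 -0.0017 -0.0004]
```

View pics/s11.png

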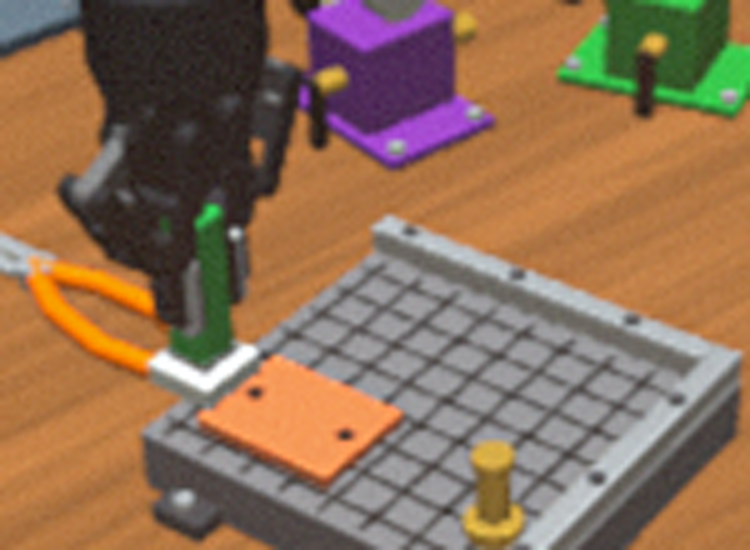

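Request:
jog_arm(rows=[[1,[0.001,0.03,0.0],[0,0,0]],[1,[0.001,0.05,0.0],[0,0,0]],[1,[0.001,0.065,0.0],[0,0,0]],[1,[0.001,0.065,0.0],[0,0,0]],[1,[0.001,0.065,0.0],[0,0,0]]])

```text
time: 10.15
position: [579.8, -145.6, 148.6]
ee_rot: [-1.563, -0.189, 0.187]
contact_force: [0.1, -0.1, -1.9]
grip_width: 0.248
```

```bash
python3 - <<'E'
from h import *
st()
s=cap("scene");crop(s,215,150,150,110,5,"s12.png")
t=cap("top");crop(t,290,125,120,115,6,"t12.png")
E
```

```text
t10.15 grasp [ 579.9 -145.6   94.6] jaw 103.7 tilt 0.09 F [ 0.1 -0.1 -1.9] w 0.248 q [-0.36  0.26  0.02  1.34  0.   -0.6 ]
```

View pics/s12.png

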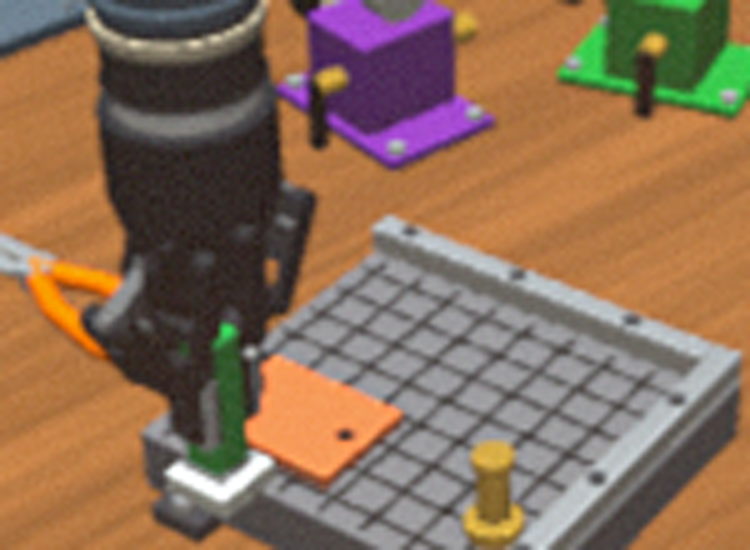

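View pics/t12.png

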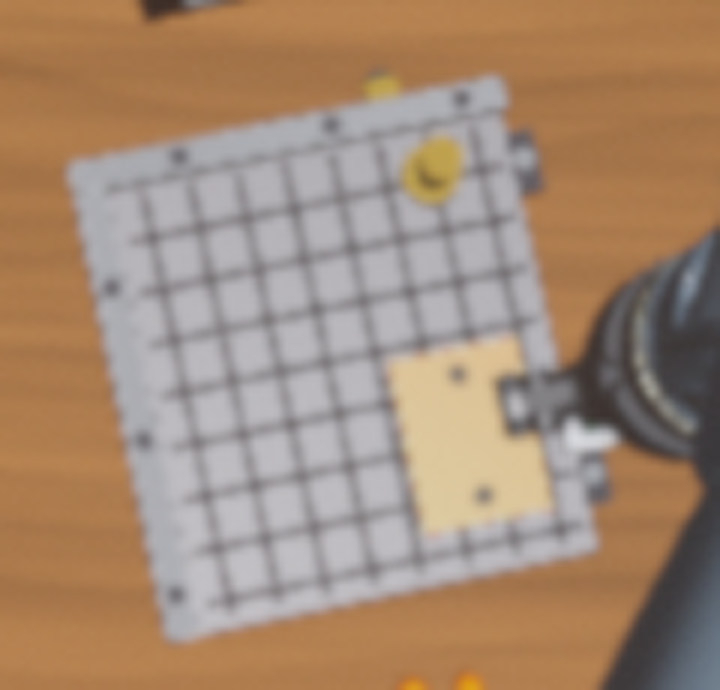

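Request:
jog_arm(rows=[[1,[0,0.0015,0.006],[0,0,0]],[1,[0,0.0015,0.012],[0,0,0]],[1,[0,0.0015,0.018],[0,0,0]],[1,[0,0.0015,0.024],[0,0,0]],[1,[0,0.0015,0.03],[0,0,0]],[1,[0,0.0015,0.036],[0,0,0]],[1,[0,0.0015,0.042],[0,0,0]],[1,[0,0.0015,0.042],[0,0,0]]])

```text
time: 11.05
position: [569.9, -102.9, 147.1]
ee_rot: [-1.562, -0.191, 0.188]
contact_force: [0.6, -1.4, -0.8]
grip_width: 0.251
```

```bash
python3 - <<'E'
from h import *
st()
s=cap("scene");crop(s,215,150,150,110,5,"s13.png")
t=cap("top");crop(t,290,125,120,115,6,"t13.png")
E
```

```text
t11.05 grasp [ 570.  -102.9   93.1] jaw 103.8 tilt 0.12 F [ 0.6 -1.4 -0.8] w 0.251 q [-0.3   0.21 -0.04  1.32  0.   -0.54]
```

View pics/s13.png

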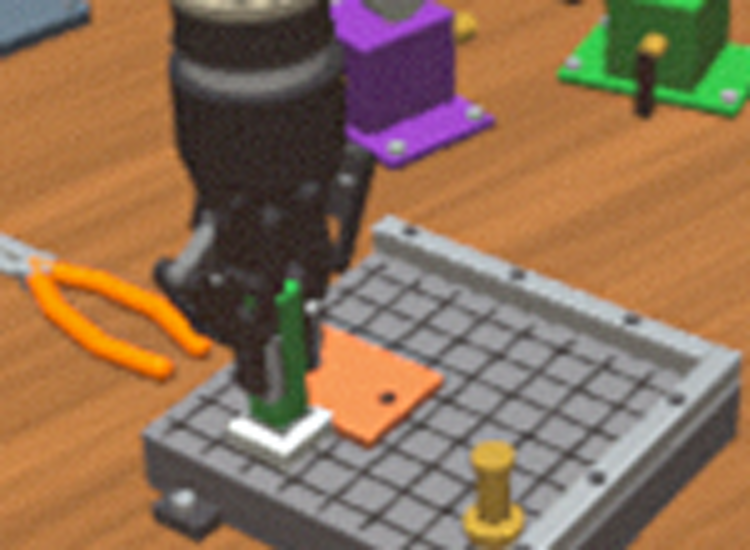

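View pics/t13.png

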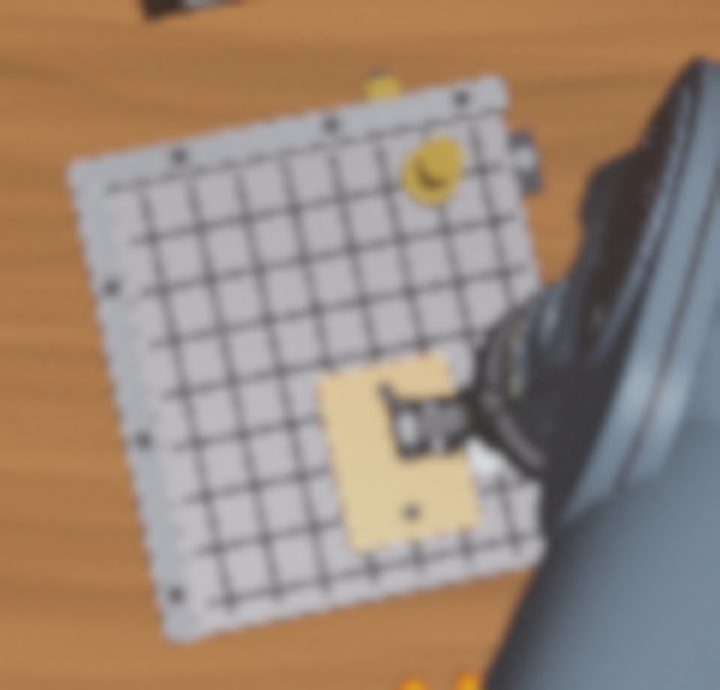

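Request:
jog_arm(rows=[[1,[0,0,0.009],[0,0,0]],[1,[0,0,0.018],[0,0,0]],[1,[0,0,0.027],[0,0,0]],[1,[0,0,0.036],[0,0,0]],[1,[0,0,0.045],[0,0,0]],[1,[0,0,0.054],[0,0,0]],[1,[0,0,0.06],[0,0,0]],[1,[0,0,0.065],[0,0,0]]])

```text
time: 11.95
position: [554.3, -40.2, 146.6]
ee_rot: [-1.563, -0.19, 0.188]
contact_force: [0.3, -1.8, -2.6]
grip_width: 0.248
```

Request:
jog_arm(rows=[[1,[0,0,0.002],[0,0,0]],[1,[0,0,0.004],[0,0,0]],[1,[0,0,0.006],[0,0,0]],[1,[0,0,0.007],[0,0,0]],[1,[0,0,0.007],[0,0,0]]])

```text
time: 12.45
position: [552.9, -34.1, 146.8]
ee_rot: [-1.563, -0.19, 0.187]
contact_force: [0.2, -0.9, -2.1]
grip_width: 0.248
```

```bash
cat >> h.py <<'E'
def cf(P,c=(669.5,78.7),th=13.8):
    a=np.radians(th);R=np.array([[np.cos(a),-np.sin(a)],[np.sin(a),np.cos(a)]]);return R.T@(np.array(P)-np.array(c))
def cw(P,c=(669.5,78.7),th=13.8):
    a=np.radians(th);R=np.array([[np.cos(a),-np.sin(a)],[np.sin(a),np.cos(a)]]);return np.array(c)+R@np.array(P)
def gc():
    s=bot.sense();R=Ro.from_rotvec(s["ee_rot"]).as_matrix();g=np.array(s["position"])+54*R[:,1];print("grasp in corner",np.round(cf(g[:2]),1),"F corner",np.round(cf(s["contact_force"][:2],(0,0)),1))
E
python3 - <<'E'
from h import *
st();gc()
s=cap("scene");crop(s,215,150,150,110,5,"s14.png")
t=cap("top");crop(t,290,125,120,115,6,"t14.png")
E
```

```text
t12.45 grasp [553.  -34.1  92.8] jaw 103.8 tilt 0.09 F [ 0.2 -0.9 -2.1] w 0.248 q [-0.18  0.14 -0.11  1.31  0.   -0.42]
grasp in corner [-140.   -81.7] F corner [ 0.  -0.9]
```

View pics/s14.png

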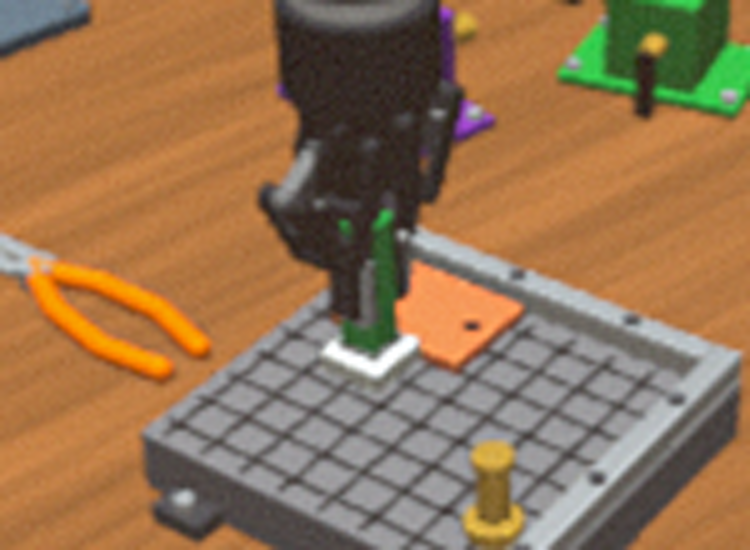

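View pics/t14.png

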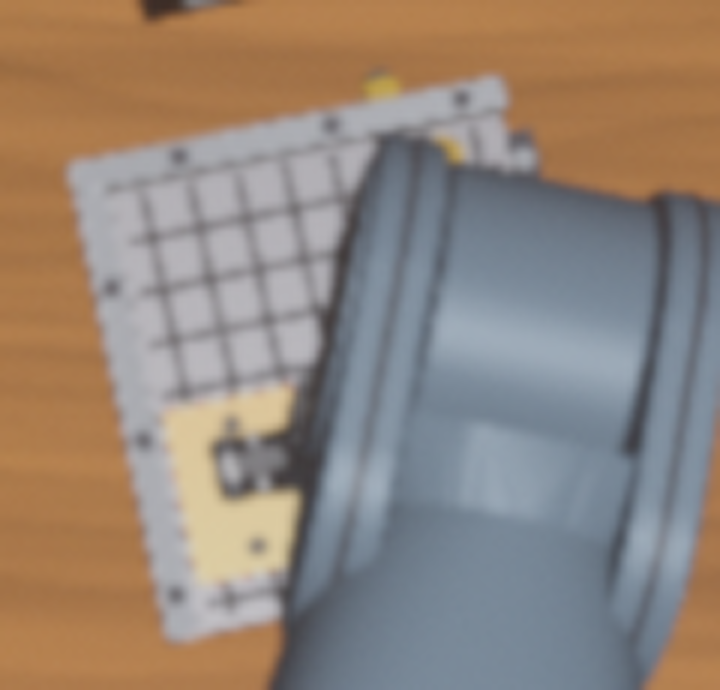

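Request:
jog_arm(rows=[[1,[0,0,0.001],[0,0,0]],[1,[0,0,0.002],[0,0,0]],[1,[0,0,0.003],[0,0,0]],[1,[0,0,0.004],[0,0,0]]])

```text
time: 12.95
position: [552.1, -30.5, 146.9]
ee_rot: [-1.564, -0.19, 0.187]
contact_force: [1.8, -3.5, -3.4]
grip_width: 0.248
```

Request:
jog_arm(rows=[[1,[0,0,0.001],[0,0,0]],[1,[0,0,0.002],[0,0,0]],[1,[0,0,0.002],[0,0,0]]])

```text
time: 13.25
position: [552.1, -30.0, 147.1]
ee_rot: [-1.568, -0.19, 0.186]
contact_force: [1.3, -5.9, -3.2]
grip_width: 0.248
```

```bash
python3 - <<'E'
from h import *
st();gc()
E
```

```text
t13.25 grasp [552.2 -30.3  93.1] jaw 103.7 tilt 0.34 F [ 1.3 -5.9 -3.2] w 0.248 q [-0.17  0.14 -0.11  1.31 -0.   -0.41]
grasp in corner [-139.9  -77.9] F corner [-0.2 -6.1]
```

Request:
jog_arm(rows=[[1,[0,0,-0.006],[0,0,0]],[1,[0,0,-0.016],[0,0,0]],[1,[0,-0.01,-0.018],[0,0,0]],[1,[0,-0.04,-0.018],[0,0,0]],[1,[-0.03,-0.04,-0.018],[0,0,0]],[1,[-0.06,-0.04,0.0],[0,0,0]],[1,[-0.076,-0.04,0.03],[0,0,0]],[1,[-0.076,-0.04,0.045],[0,0,0]]])

```text
time: 14.05
position: [464.5, -1.4, 187.3]
ee_rot: [-1.561, -0.188, 0.188]
contact_force: [0.6, -0.5, -1.7]
grip_width: 0.248
```

```bash
python3 - <<'E'
from h import *
st();gc()
x,y=cw((-216,-30));go(x,y,93,103.8)
s=cap("scene");crop(s,215,150,150,110,5,"s15.png")
t=cap("top");crop(t,290,125,120,115,6,"t15.png")
E
```

```text
t14.05 grasp [464.5  -1.4 133.3] jaw 103.7 tilt 0.09 F [ 0.6 -0.5 -1.7] w 0.248 q [-0.15 -0.1  -0.28  1.39  0.   -0.39]
grasp in corner [-218.2  -28.9] F corner [ 0.5 -0.7]
to (np.float64(466.89099926687607), np.float64(-1.957255234262547), 93, 103.8) shift [ 0.0022  0.0402 -0.0011] turn [-0.001  -0.0006  0.0002]
```

View pics/s15.png

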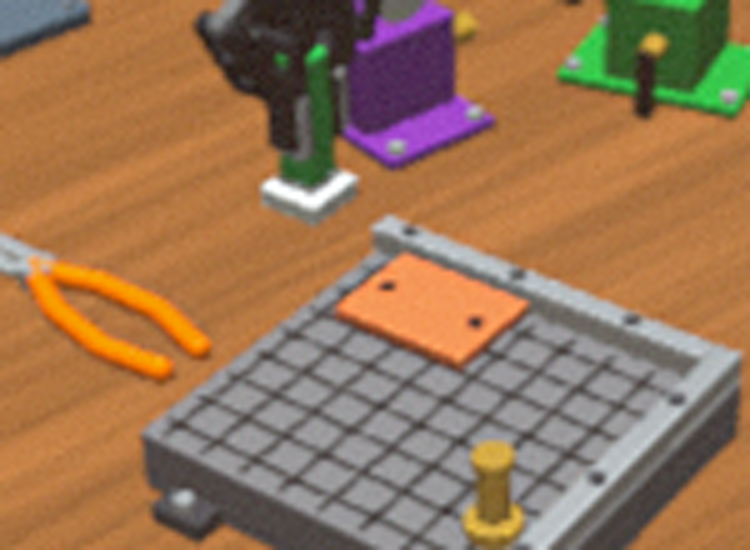

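View pics/t15.png

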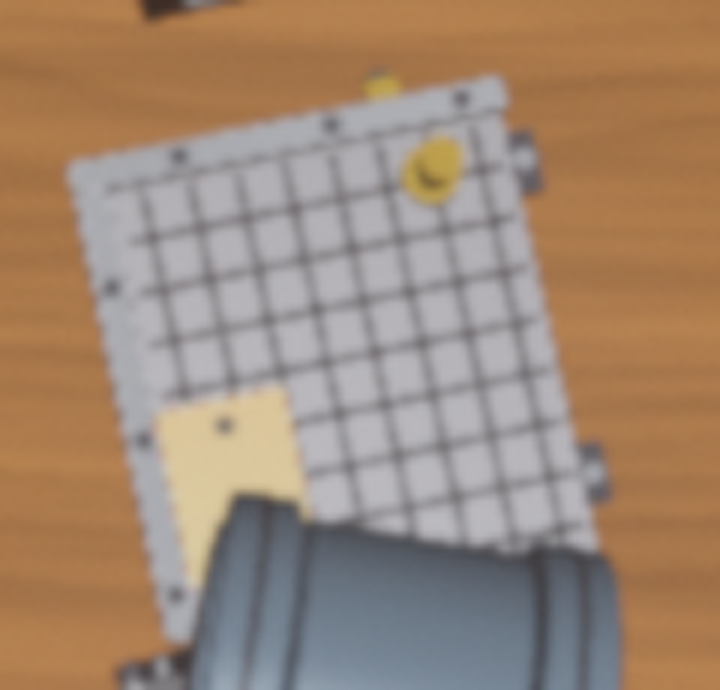

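Request:
jog_arm(rows=[[1,[0.001,0.025,-0.001],[0,0,0]],[1,[0.001,0.04,-0.001],[0,0,0]],[1,[0.001,0.04,-0.001],[0,0,0]],[1,[0.004,0.04,-0.001],[0,0,0]],[1,[0.01,0.04,-0.001],[0,0,0]],[1,[0.016,0.04,-0.001],[0,0,0]],[1,[0.022,0.04,-0.001],[0,0,0]],[1,[0.03,0.04,-0.001],[0,0,0]]])

```text
time: 14.95
position: [495.6, 3.1, 146.6]
ee_rot: [-1.564, -0.186, 0.19]
contact_force: [-3.7, -1.9, 0.9]
grip_width: 0.244
```

```bash
python3 - <<'E'
from h import *
st();gc()
s=cap("scene");crop(s,215,150,150,110,5,"s16.png")
t=cap("top");crop(t,290,125,120,115,6,"t16.png")
E
```

```text
t14.95 grasp [495.5   3.   92.6] jaw 103.7 tilt 0.16 F [-3.7 -1.9  0.9] w 0.244 q [-0.13 -0.   -0.27  1.31 -0.   -0.37]
grasp in corner [-187.1  -32. ] F corner [-4.1 -0.9]
```

View pics/s16.png

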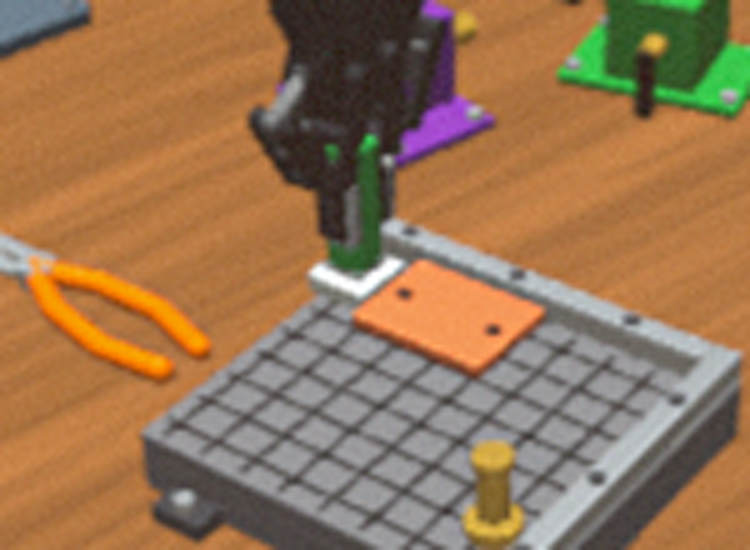

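Request:
jog_arm(rows=[[1,[0.009,0,0],[0,0,0]],[1,[0.018,0,0],[0,0,0]],[1,[0.027,0,0],[0,0,0]],[1,[0.036,0,0],[0,0,0]],[1,[0.045,0,0],[0,0,0]],[1,[0.054,0,0],[0,0,0]],[1,[0.063,0,0],[0,0,0]],[1,[0.07,0,0],[0,0,0]]])

```text
time: 15.85
position: [565.2, 20.3, 146.7]
ee_rot: [-1.563, -0.19, 0.187]
contact_force: [-2.2, -1.5, -3.1]
grip_width: 0.252
```

Request:
jog_arm(rows=[[1,[0.004,0,0],[0,0,0]],[1,[0.008,0,0],[0,0,0]],[1,[0.01,0,0],[0,0,0]],[1,[0.011,0,0],[0,0,0]],[1,[0.011,0,0],[0,0,0]]])

```text
time: 16.35
position: [575.1, 22.8, 146.9]
ee_rot: [-1.563, -0.19, 0.187]
contact_force: [-1.8, -1.1, -1.8]
grip_width: 0.25
```

```bash
python3 - <<'E'
from h import *
st();gc()
s=cap("scene");crop(s,215,150,150,110,5,"s17.png")
E
```

```text
t16.35 grasp [575.2  22.8  92.9] jaw 103.8 tilt 0.11 F [-1.8 -1.1 -1.8] w 0.250 q [-0.08  0.2  -0.05  1.32  0.   -0.32]
grasp in corner [-104.9  -31.8] F corner [-2.  -0.6]
```

View pics/s17.png

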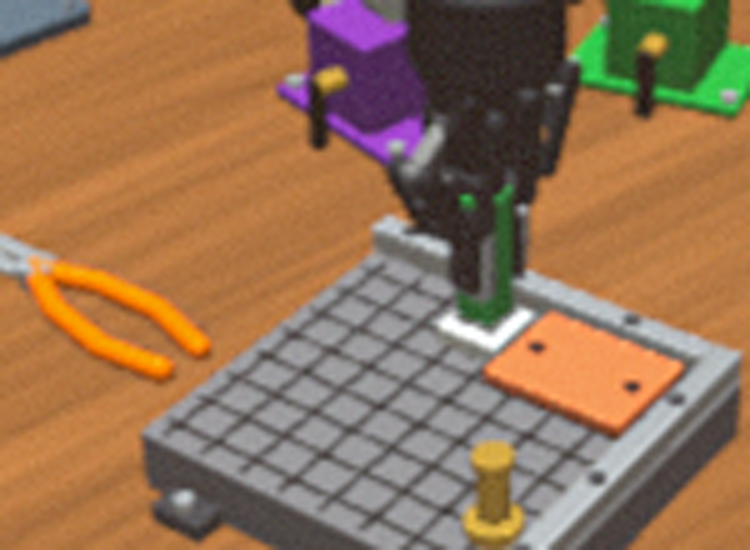

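Request:
jog_arm(rows=[[1,[0.0015,0,0],[0,0,0]],[1,[0.003,0,0],[0,0,0]],[1,[0.0045,0,0],[0,0,0]],[1,[0.006,0,0],[0,0,0]],[1,[0.007,0,0],[0,0,0]],[1,[0.008,0,0],[0,0,0]]])

```text
time: 17.0
position: [582.8, 24.6, 146.9]
ee_rot: [-1.563, -0.19, 0.188]
contact_force: [-3.3, -1.3, -0.2]
grip_width: 0.249
```

```bash
python3 - <<'E'
from h import *
st();gc()
E
```

```text
t17.00 grasp [582.9  24.6  92.9] jaw 103.8 tilt 0.08 F [-3.3 -1.3 -0.2] w 0.249 q [-0.07  0.22 -0.02  1.33 -0.   -0.31]
grasp in corner [-97.  -31.9] F corner [-3.5 -0.4]
```

Request:
jog_arm(rows=[[1,[0.001,0,0],[0,0,0]],[1,[0.002,0,0],[0,0,0]],[1,[0.003,0,0],[0,0,0]],[1,[0.003,0,0],[0,0,0]]])

```text
time: 17.4
position: [585.0, 25.1, 146.9]
ee_rot: [-1.563, -0.188, 0.189]
contact_force: [-5.3, -1.9, 0.8]
grip_width: 0.253
```

```bash
python3 - <<'E'
from h import *
st();gc()
E
```

```text
t17.40 grasp [585.   25.1  92.9] jaw 103.8 tilt 0.06 F [-5.3 -1.9  0.8] w 0.253 q [-0.07  0.23 -0.02  1.33 -0.   -0.31]
grasp in corner [-94.8 -31.9] F corner [-5.6 -0.6]
```

Request:
jog_arm(rows=[[1,[0.001,0,0],[0,0,0]],[1,[0.002,0,0],[0,0,0]],[1,[0.002,0,0],[0,0,0]]])

```text
time: 17.7
position: [585.5, 25.4, 146.8]
ee_rot: [-1.564, -0.185, 0.192]
contact_force: [-7.8, -3.0, 2.7]
grip_width: 0.25
```

```bash
python3 - <<'E'
from h import *
st();gc()
s=cap("scene");crop(s,300,200,75,60,10,"s18.png")
E
```

```text
t17.70 grasp [585.3  25.3  92.8] jaw 103.7 tilt 0.25 F [-7.8 -3.   2.7] w 0.250 q [-0.07  0.23 -0.01  1.33 -0.   -0.31]
grasp in corner [-94.5 -31.8] F corner [-8.3 -1. ]
```

View pics/s18.png

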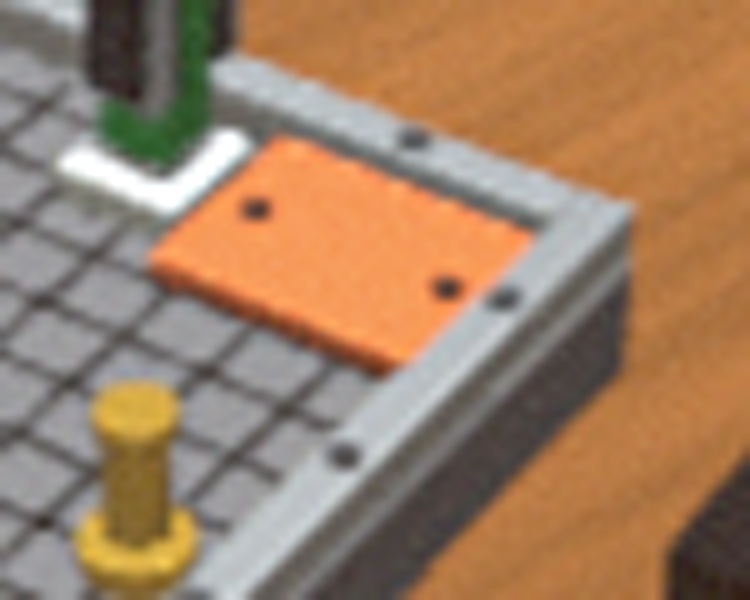

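Request:
jog_arm(rows=[[1,[-0.006,0,0],[0,0,0]],[1,[-0.016,0,0],[0,0,0]],[1,[-0.02,-0.02,0],[0,0,0]],[1,[-0.02,-0.05,-0.01],[0,0,0]],[1,[-0.02,-0.05,-0.05],[0,0,0]],[1,[0,-0.05,-0.062],[0,0,0]],[1,[0.03,-0.05,-0.062],[0,0,0]],[1,[0.03,-0.05,-0.062],[0,0,0]]])

```text
time: 18.55
position: [634.5, -27.2, 196.3]
ee_rot: [-1.562, -0.193, 0.184]
contact_force: [-0.9, -0.7, -1.6]
grip_width: 0.253
```

```bash
python3 - <<'E'
from h import *
st();gc()
x,y=cw((-52,-93));go(x,y,93,103.8)
s=cap("scene");crop(s,300,200,75,60,10,"s19.png")
t=cap("top");crop(t,290,125,120,115,6,"t19.png")
E
```

```text
t18.55 grasp [634.8 -27.1 142.3] jaw 103.8 tilt 0.33 F [-0.9 -0.7 -1.6] w 0.253 q [-0.15  0.33  0.21  1.44  0.   -0.39]
grasp in corner [-58.9 -94.5] F corner [-1.  -0.4]
to (np.float64(641.1846289995069), np.float64(-24.019227825682364), 93, 103.8) shift [0.007  0.0493 0.0015] turn [ 0.0002 -0.0003  0.0037]
```

View pics/s19.png

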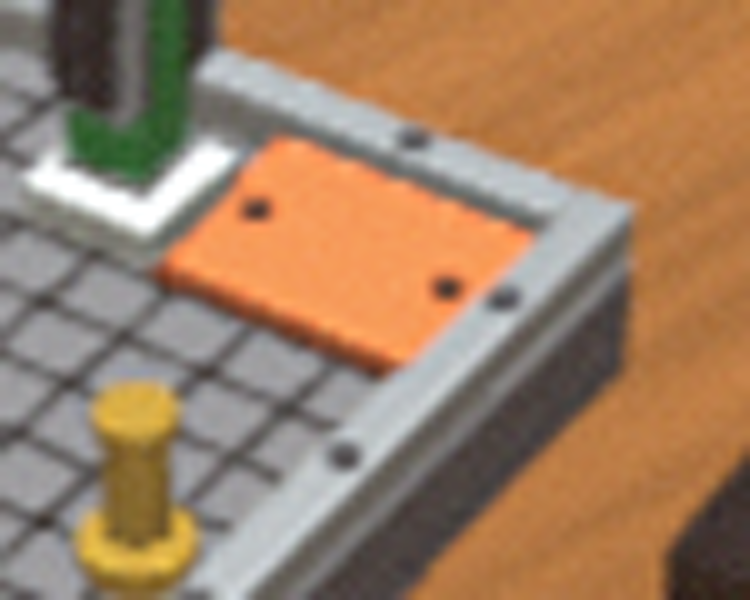

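View pics/t19.png

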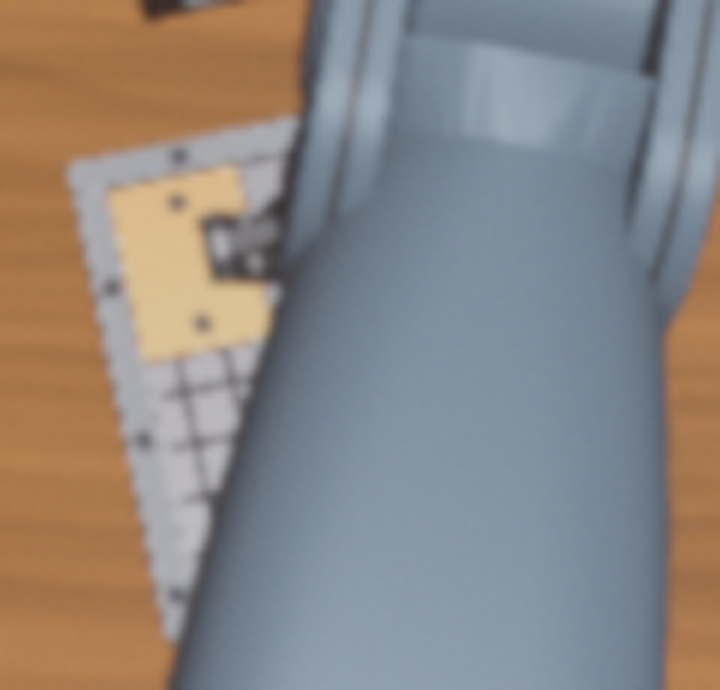

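Request:
jog_arm(rows=[[1,[0.007,0.02,0.001],[0,0,0.003]],[1,[0.007,0.04,0.001],[0,0,0.003]],[1,[0.007,0.049,0.001],[0,0,0.003]],[1,[0.007,0.049,0.001],[0,0,0.003]],[1,[0.007,0.049,0.001],[0,0,0.003]],[1,[0.007,0.049,0.005],[0,0,0.003]],[1,[0.007,0.049,0.009],[0,0,0.003]],[1,[0.007,0.049,0.012],[0,0,0.003]]])

```text
time: 19.45
position: [635.5, -13.5, 148.3]
ee_rot: [-1.563, -0.187, 0.191]
contact_force: [0.8, 0.1, -1.2]
grip_width: 0.256
```

```bash
python3 - <<'E'
from h import *
st();gc()
E
```

```text
t19.45 grasp [635.4 -13.5  94.3] jaw 103.8 tilt 0.16 F [ 0.8  0.1 -1.2] w 0.256 q [-0.13  0.36  0.15  1.36 -0.   -0.37]
grasp in corner [-55.1 -81.4] F corner [ 0.8 -0.1]
```

Request:
jog_arm(rows=[[1,[0,0.001,0.001],[0,0,0]],[1,[0,0.001,0.002],[0,0,0]],[1,[0,0.001,0.003],[0,0,0]],[1,[0,0.001,0.004],[0,0,0]],[1,[0,0.001,0.005],[0,0,0]],[1,[0,0.001,0.005],[0,0,0]]])

```text
time: 20.05
position: [634.6, -10.6, 146.9]
ee_rot: [-1.567, -0.185, 0.19]
contact_force: [1.0, -5.5, -3.0]
grip_width: 0.25
```

```bash
python3 - <<'E'
from h import *
st();gc()
E
```

```text
t20.05 grasp [634.4 -10.8  92.9] jaw 103.7 tilt 0.31 F [ 1.  -5.5 -3. ] w 0.250 q [-0.12  0.35  0.14  1.36 -0.01 -0.36]
grasp in corner [-55.4 -78.6] F corner [-0.4 -5.5]
```

Request:
jog_arm(rows=[[1,[0,0,-0.008],[0,0,0]],[1,[0,0,-0.016],[0,0,0]],[1,[0,-0.02,-0.018],[0,0,0]],[1,[0,-0.06,-0.018],[0,0,0]],[1,[0,-0.09,-0.018],[0,0,0]],[1,[-0.02,-0.09,-0.018],[0,0,0]],[1,[-0.06,-0.09,-0.03],[0,0,0]],[1,[-0.1,-0.09,-0.06],[0,0,0]]])

```text
time: 20.85
position: [551.1, -89.6, 237.8]
ee_rot: [-1.561, -0.19, 0.193]
contact_force: [0.6, -0.1, -0.9]
grip_width: 0.251
```

```bash
python3 - <<'E'
from h import *
st();gc()
go(495,-343,180,102)
s=cap("scene");crop(s,300,200,75,60,10,"s20.png")
E
```

```text
t20.85 grasp [551.  -89.6 183.8] jaw 104.0 tilt 0.13 F [ 0.6 -0.1 -0.9] w 0.251 q [-0.28  0.13  0.06  1.5   0.   -0.53]
grasp in corner [-155.3 -135.1] F corner [ 0.6 -0.3]
to (495, -343, 180, 102) shift [-0.1157  0.0037 -0.2323] turn [-0.0009  0.0223 -0.0011]
```

View pics/s20.png

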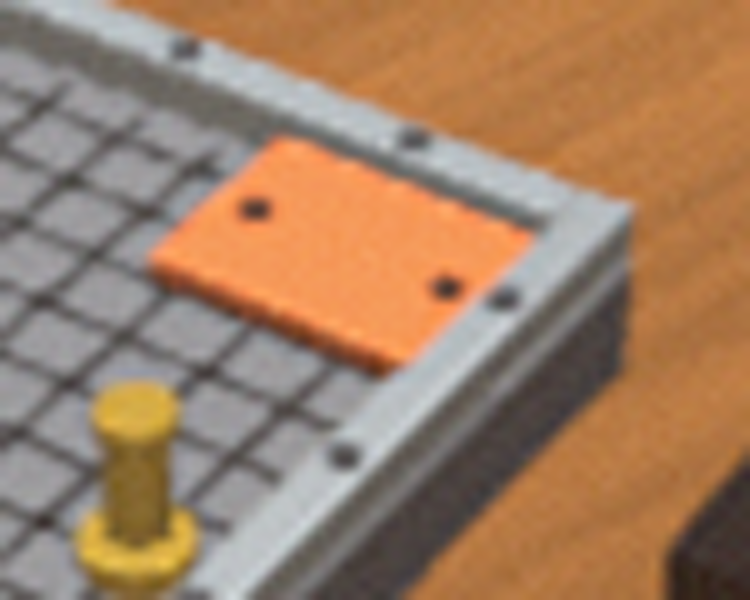

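The plate sits in the corner (s20: its far corner at about 535,235 tucks against the far fence, and its upper edge runs parallel to the side fence). Next, the pusher goes back.

Request:
jog_arm(rows=[[1,[-0.1157,0,-0.2323],[0,0.022,0]],[1,[-0.1157,0,-0.2323],[0,0.022,0]],[1,[-0.1157,0,-0.2323],[0,0.022,0]],[1,[-0.1157,0,-0.2323],[0,0.022,0]],[1,[-0.1157,0,-0.2323],[0,0.022,0]],[1,[-0.1157,0,-0.2323],[0,0.022,0]],[1,[-0.1157,0,-0.2323],[0,0.022,0]],[1,[-0.1157,0,-0.2323],[0,0.022,0]]])

```text
time: 21.7
position: [494.8, -343.4, 237.7]
ee_rot: [-1.564, -0.159, 0.164]
contact_force: [-0.3, 0.2, -1.7]
grip_width: 0.252
```

```bash
python3 - <<'E'
from h import *
st()
go(495,-343,61,102)
t=cap("top");crop(t,290,125,120,115,6,"t21.png");s=cap("scene");crop(s,110,190,120,130,5,"s21.png")
print(t['color'].shape)
E
```

```text
t21.70 grasp [ 494.6 -343.4  183.7] jaw 101.8 tilt 0.16 F [-0.3  0.2 -1.7] w 0.252 q [-0.72  0.25  0.19  1.52 -0.   -0.92]
to (495, -343, 61, 102) shift [0.0006 0.1227 0.0002] turn [-0.0007 -0.0024 -0.0017]
(400, 640, 3)
```

View pics/t21.png

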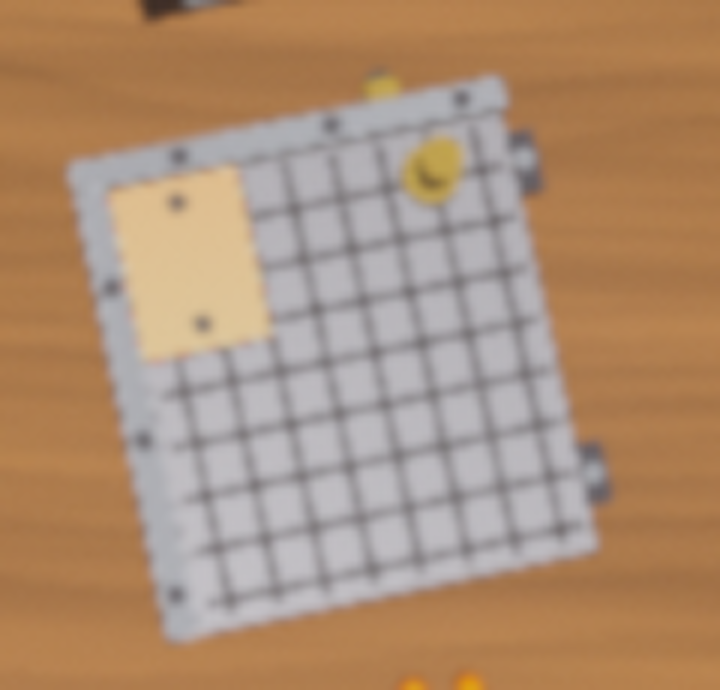

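View pics/s21.png

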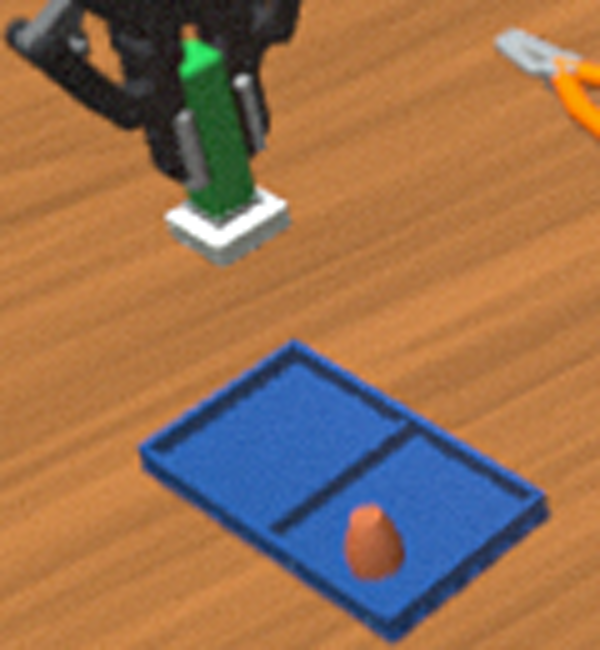

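```bash
python3 - <<'E'
from h import *
for n in("top","scene"):
    t=cap(n);hsv=cv2.cvtColor(t["color"],cv2.COLOR_RGB2HSV)
    if n=="top": x0,y0,x1,y1=305,150,338,188
    else: x0,y0,x1,y1=312,210,356,240
    sub=hsv[y0:y1,x0:x1];m=((sub[...,1]>60)&(sub[...,2]>150)&(sub[...,0]<30)).astype(np.uint8)
    cs,_=cv2.findContours(m,cv2.RETR_EXTERNAL,cv2.CHAIN_APPROX_NONE);c=max(cs,key=cv2.contourArea).reshape(-1,2)+[x0,y0]
    W=np.array([onz(t,u,v,43) for u,v in c],np.float32);r=cv2.minAreaRect(W);print(n,r,cf(r[0]))
E
```

```text
top ((639.30908203125, 39.54719924926758), (80.57865142822266, 59.33323287963867), 13.129375457763672) [-38.65868832 -30.82108291]
scene ((635.8756103515625, 39.25404357910156), (78.12850952148438, 64.12654113769531), 13.194692611694336) [-42.0629778  -30.28677856]
```

Request:
jog_arm(rows=[[1,[0,0.04,0],[0,0,0]],[1,[0,0.08,0],[0,0,0]],[1,[0,0.105,0],[0,0,0]],[1,[0,0.115,0],[0,0,0]],[1,[0,0.12,0],[0,0,0]],[1,[0,0.123,0],[0,0,0]],[1,[0,0.123,0],[0,0,0]],[1,[0,0.123,0],[0,0,0]]])

```text
time: 22.7
position: [495.1, -345.1, 116.7]
ee_rot: [-1.568, -0.161, 0.162]
contact_force: [0.6, 0.3, -1.7]
grip_width: 0.253
```

```bash
python3 - <<'E'
from h import *
st()
s=cap("scene");crop(s,110,190,120,130,5,"s22.png")
E
```

```text
t22.70 grasp [ 495.1 -345.3   62.7] jaw 101.8 tilt 0.21 F [ 0.6  0.3 -1.7] w 0.253 q [-0.72  0.29 -0.    1.28 -0.   -0.92]
```

View pics/s22.png

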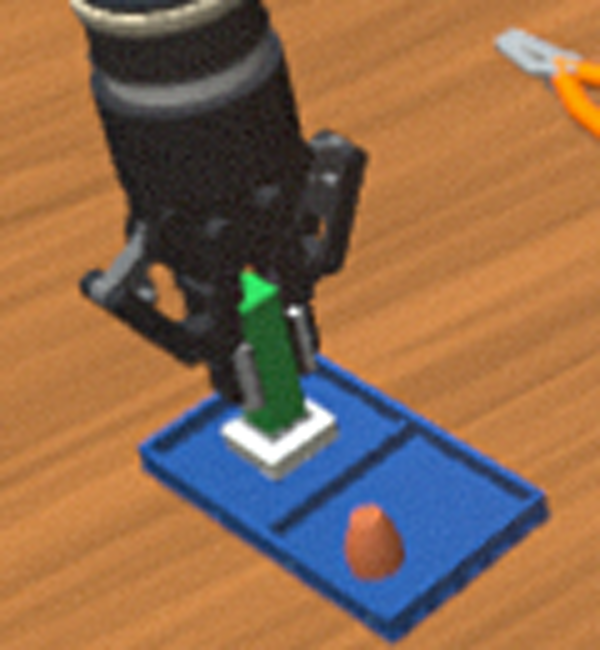

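Request:
jog_arm(rows=[[1,[0,0.001,0],[0,0,0]],[1,[0,0.002,0],[0,0,0]],[1,[0,0.0025,0],[0,0,0]],[1,[0,0.0025,0],[0,0,0]]])

```text
time: 23.15
position: [494.6, -344.8, 113.7]
ee_rot: [-1.567, -0.16, 0.163]
contact_force: [-0.5, 0.0, 5.1]
grip_width: 0.249
```

On the floor (5 N upward), so I release.

Request:
jog_arm(rows=[[0.5,[0,0,0],[0,0,0]],[0,[0,0,0],[0,0,0]],[0,[0,0,0],[0,0,0]],[0,[0,0,0],[0,0,0]],[0,[0,0,0],[0,0,0]],[0,[0,-0.04,0],[0,0,0]],[0,[0,-0.08,0],[0,0,0]],[0,[0,-0.12,0],[0,0,0]]])

```text
time: 23.95
position: [494.2, -343.9, 233.0]
ee_rot: [-1.565, -0.158, 0.165]
contact_force: [-0.1, -0.5, 0.5]
grip_width: 0.999
```

```bash
python3 - <<'E'
from h import *
st()
s=cap("scene");crop(s,110,190,120,130,5,"s23.png");crop(s,340,120,110,90,7,"s24.png")
go(517,295,205,103)
E
```

```text
t23.95 grasp [ 494.  -343.9  179. ] jaw 101.8 tilt 0.23 F [-0.1 -0.5  0.5] w 0.999 q [-0.72  0.25  0.18  1.51 -0.   -0.92]
to (517, 295, 205, 103) shift [ 0.151  -0.0228  0.623 ] turn [ 0.0069 -0.0135  0.0027]
```

View pics/s23.png

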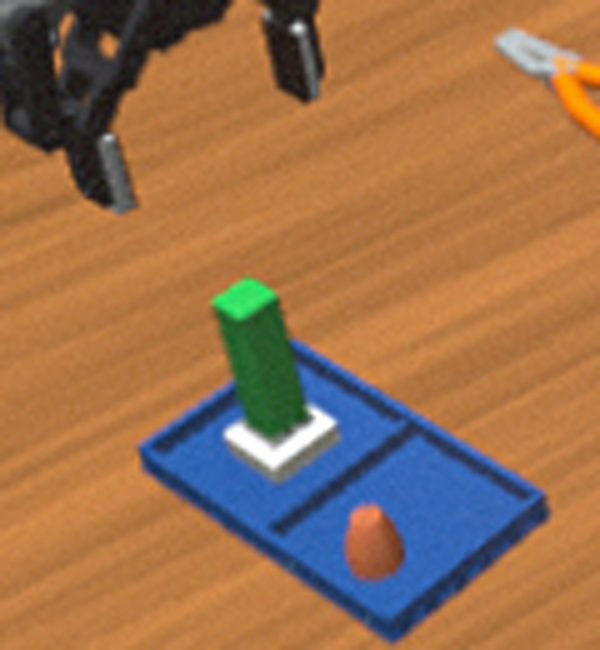

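Request:
jog_arm(rows=[[0,[0.02,-0.04,0.04],[0,0,0]],[0,[0.151,-0.04,0.623],[0,0,0]],[0,[0.151,-0.04,0.623],[0,0,0]],[0,[0.151,-0.04,0.623],[0,0,0]],[0,[0.151,-0.04,0.623],[0,0,0]],[0,[0.151,-0.04,0.623],[0,0,0]],[0,[0.151,-0.04,0.623],[0,0,0]],[0,[0.151,-0.04,0.623],[0,0,0]]])

```text
time: 24.8
position: [510.3, 43.8, 269.0]
ee_rot: [-1.566, -0.16, 0.163]
contact_force: [1.0, 0.2, 0.7]
grip_width: 0.997
```

```bash
python3 - <<'E'
from h import *
st();go(517,295,205,103)
E
```

```text
t24.80 grasp [510.2  43.7 215. ] jaw 101.8 tilt 0.15 F [1.  0.2 0.7] w 0.997 q [-0.04  0.01 -0.01  1.55 -0.   -0.25]
to (517, 295, 205, 103) shift [0.0578 0.0096 0.2446] turn [ 0.0006 -0.0137 -0.0015]
```

Request:
jog_arm(rows=[[0,[0.0578,0,0.2446],[0,-0.0137,0]],[0,[0.0578,0,0.2446],[0,-0.0137,0]],[0,[0.0578,0,0.2446],[0,-0.0137,0]],[0,[0.0578,0,0.2446],[0,-0.0137,0]],[0,[0.0578,0,0.2446],[0,-0.0137,0]],[0,[0.0578,0,0.2446],[0,-0.0137,0]],[0,[0.0578,0,0.2446],[0,-0.0137,0]],[0,[0.0578,0,0.2446],[0,-0.0137,0]]])

```text
time: 25.6
position: [517.2, 292.3, 268.4]
ee_rot: [-1.565, -0.175, 0.181]
contact_force: [0.2, -0.9, -0.5]
grip_width: 1.0
```

```bash
python3 - <<'E'
from h import *
st();go(517,295.7,56,103)
s=cap("scene");crop(s,340,120,110,90,7,"s25.png")
E
```

```text
t25.60 grasp [517.1 292.2 214.4] jaw 103.0 tilt 0.22 F [ 0.2 -0.9 -0.5] w 1.000 q [ 0.4   0.23  0.23  1.57 -0.    0.18]
to (517, 295.7, 56, 103) shift [0.0011 0.1584 0.0035] turn [ 0.0009 -0.0001 -0.0023]
```

View pics/s25.png

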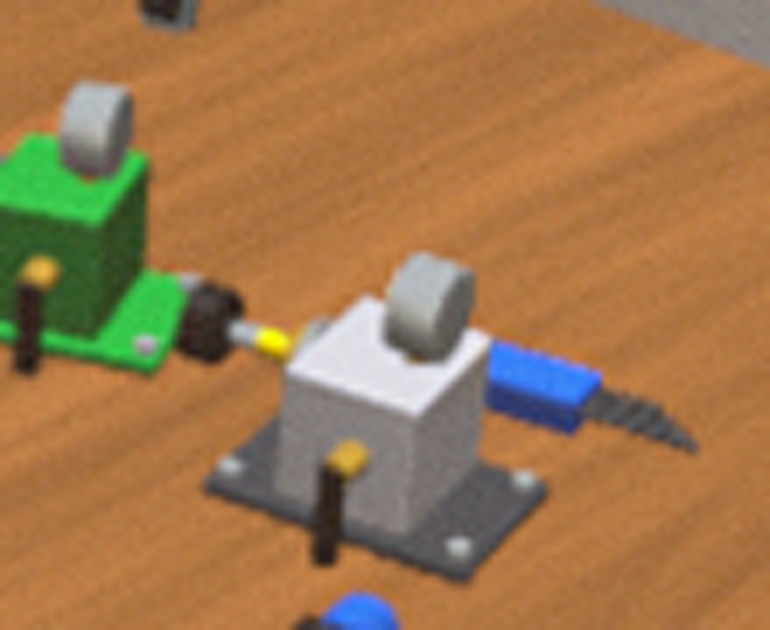

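Request:
jog_arm(rows=[[0,[0.001,0.04,0.003],[0,0,0]],[0,[0.001,0.08,0.003],[0,0,0]],[0,[0.001,0.12,0.003],[0,0,0]],[0,[0.001,0.15,0.003],[0,0,0]],[0,[0.001,0.158,0.003],[0,0,0]],[0,[0.001,0.158,0.003],[0,0,0]],[0.3,[0.001,0.158,0.003],[0,0,0]],[1,[0.001,0.158,0.003],[0,0,0]]], newtons=60)

```text
time: 26.45
position: [518.9, 296.4, 113.6]
ee_rot: [-1.563, -0.179, 0.176]
contact_force: [0.8, -0.4, -0.4]
grip_width: 0.683
```

Request:
jog_arm(rows=[[1,[0,0,0],[0,0,0]],[1,[0,0,0],[0,0,0]],[1,[0,0,0],[0,0,0]],[1,[0,0,0],[0,0,0]],[1,[0,0,0],[0,0,0]]])

```text
time: 26.95
position: [518.1, 296.3, 112.8]
ee_rot: [-1.564, -0.179, 0.178]
contact_force: [-0.0, -0.8, 5.8]
grip_width: 0.377
```

```bash
python3 - <<'E'
from h import *
st()
E
```

```text
t26.95 grasp [518.2 296.3  58.8] jaw 103.0 tilt 0.04 F [-0.  -0.8  5.8] w 0.377 q [ 0.41  0.27 -0.03  1.27 -0.    0.18]
```

Request:
jog_arm(rows=[[1,[0.004,0,0],[0,0,0]],[1,[0.008,0,0],[0,0,0]],[1,[0.012,0,0],[0,0,0]],[1,[0.016,0,0],[0,0,0]],[1,[0.018,0,0],[0,0,0]],[1,[0.02,0,0],[0,0,0]],[1,[0.02,0,0],[0,0,0]]])

```text
time: 27.65
position: [534.3, 300.0, 112.6]
ee_rot: [-1.565, -0.172, 0.185]
contact_force: [-8.9, -4.4, 13.7]
grip_width: 0.374
```

```bash
python3 - <<'E'
from h import *
st()
s=cap("scene");crop(s,340,120,110,90,7,"s26.png")
E
```

```text
t27.65 grasp [533.9 299.8  58.6] jaw 103.0 tilt 0.49 F [-8.9 -4.4 13.7] w 0.374 q [0.4  0.32 0.03 1.29 0.   0.17]
```

View pics/s26.png

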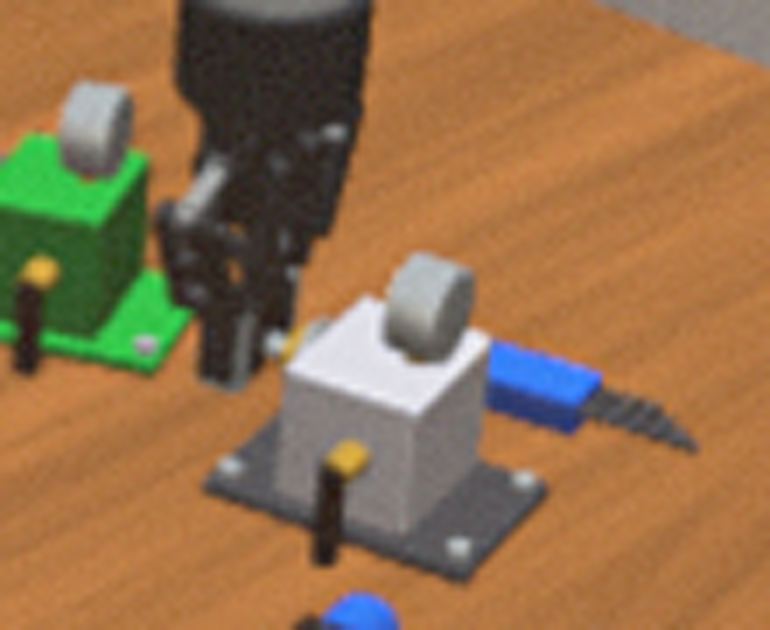

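Request:
jog_arm(rows=[[1,[-0.003,0,0],[0,0,0]],[0.4,[-0.003,0,0],[0,0,0]],[0,[-0.003,0,0],[0,0,0]],[0,[-0.003,0,0],[0,0,0]],[0,[-0.003,0,0],[0,0,0]],[0,[-0.003,-0.05,0],[0,0,0]],[0,[-0.003,-0.1,0],[0,0,0]],[0,[-0.003,-0.15,0],[0,0,0]]])

```text
time: 28.5
position: [533.4, 299.8, 260.9]
ee_rot: [-1.565, -0.174, 0.183]
contact_force: [0.6, 1.0, 0.5]
grip_width: 0.998
```

Request:
jog_arm(rows=[[0,[0,0,0],[0,0,0]],[0,[0,0,0],[0,0,0]]])

```text
time: 28.7
position: [535.1, 300.5, 263.0]
ee_rot: [-1.563, -0.18, 0.177]
contact_force: [0.2, 0.8, -1.5]
grip_width: 1.0
```

```bash
python3 - <<'E'
from h import *
st()
s=cap("scene");crop(s,340,120,110,90,7,"s27.png");crop(s,110,170,270,150,3,"s28.png");crop(cap("top"),290,125,200,125,4,"t28.png")
E
```

```text
t28.70 grasp [535.2 300.5 209. ] jaw 103.0 tilt 0.10 F [ 0.2  0.8 -1.5] w 1.000 q [ 0.4   0.28  0.27  1.57 -0.    0.18]
```

View pics/s27.png

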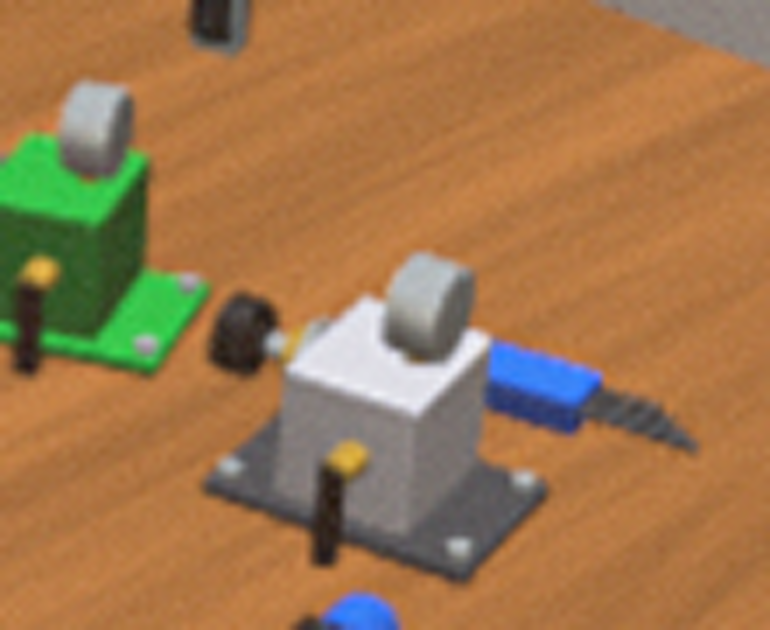

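View pics/s28.png

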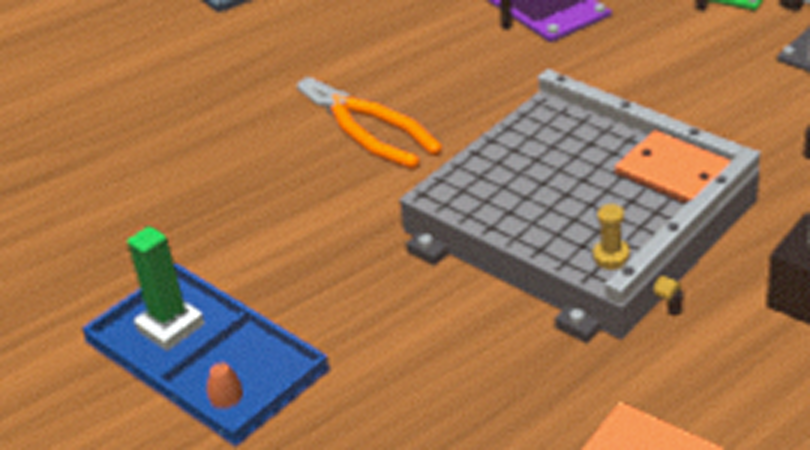

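View pics/t28.png

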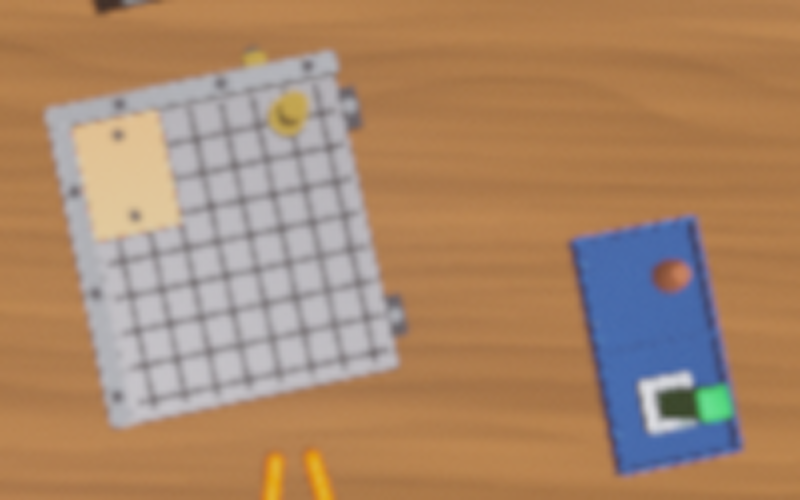

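The knob head is back at its starting pixel (243,332) with the band hidden. The plate is in the corner, the pusher stands in its bay, and the gauge, nozzle and pliers look unmoved.

```bash
python3 -c "
from workcell import bot
print(bot.hand_in())"
```

```text
the job is handed in; nothing more can be done
None
```

I pulled the grey valve's knob out to its detent, and the yellow band showed. I nudged the plate with the pusher against the side fence, then the far fence, then the side fence once more. After that I stood the pusher back in its bay, pushed the knob home and handed the job in at about 29 s.

**Last checks:**
- **Knob:** it travelled 16 mm each way. It met its stop at about 10 N, and the head is back at its starting pixel with the band hidden.
- **Plate:** the contact force rose to 5–8 N at both fences. The top view put its centre at about (-38.7, -30.8) mm in the corner's frame, within about 0.7 degrees (0.012 rad) of the fences.
- **Pusher:** it stands upright near the middle of its bay.
- **Bystanders:** the gauge, nozzle, pliers and hex set look unmoved in the pictures. The gripper ended well clear of everything.

**Disagreement:** the scene camera put the plate's x at -42.1 mm, just past the -41.8 mm limit, against -38.7 mm from the top view. I put the gap down to camera calibration (good to about 2 mm) and the far fence hiding the plate's edge in that view. I relied on the contact forces instead. When the plate stopped at the far fence, the pusher was also about 3.5 mm further on than I had worked out, which I put down to errors in the corner estimate and the grip. I did not measure the plate again after pushing the knob home; I only looked at the pictures.

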